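# Check the portion scale and put its weights away

### The job

Check the butcher's scale: set the red one-pound weight gently on its platform and, with the weight left standing there, turn the black adjusting knob, which turns the dial card, until the pointer's tip is on the red line. Then put every weight that is out, the red one too, flat in the rack bay whose label matches its handle, so that the empty scale points to its thick black zero line. Leave the other things on the counter where they are.

Things in the scene. Friction and masses are not known exactly. Their poses are not given: they have to be found in the camera images.
- weight_red: one-pound check weight, 454 g: flat dark iron slab 84 x 50 x 14 mm with a red bridge handle on top. Origin: centre of the slab's underside; x along its length, z up. The handle is a bar along x, 54 mm long, 12 mm wide and 12 mm tall, from 36 to 48 mm above the origin, on a post 22 mm to either side of the middle (36 mm free between the posts).
- weight_blue: 12-ounce weight, 340 g: flat dark iron slab 78 x 46 x 12 mm with a blue bridge handle on top. Origin: centre of the slab's underside; x along its length, z up. The handle is a bar along x, 54 mm long, 12 mm wide and 12 mm tall, from 34 to 46 mm above the origin, on a post 22 mm to either side of the middle (36 mm free between the posts). May be absent.
- weight_yellow: 8-ounce weight, 227 g: flat dark iron slab 70 x 42 x 10 mm with a yellow bridge handle on top. Origin: centre of the slab's underside; x along its length, z up. The handle is a bar along x, 54 mm long, 12 mm wide and 12 mm tall, from 32 to 44 mm above the origin, on a post 22 mm to either side of the middle (36 mm free between the posts). May be absent.
- weight_green: 6-ounce weight, 170 g: flat dark iron slab 66 x 38 x 8.6 mm with a green bridge handle on top. Origin: centre of the slab's underside; x along its length, z up. The handle is a bar along x, 54 mm long, 12 mm wide and 12 mm tall, from 30.6 to 42.6 mm above the origin, on a post 22 mm to either side of the middle (36 mm free between the posts). May be absent.
- weight_black: 4-ounce weight, 113 g: flat dark iron slab 60 x 34 x 7 mm with a black bridge handle on top. Origin: centre of the slab's underside; x along its length, z up. The handle is a bar along x, 54 mm long, 12 mm wide and 12 mm tall, from 29 to 41 mm above the origin, on a post 22 mm to either side of the middle (36 mm free between the posts). May be absent.
- bay_red (a point): floor centre of the bay with the red label, place of the red-handled weight. x along the bay's length, towards its label; z up. Bay: 96 x 56 mm inside, floor 4 mm above the counter, walls 12 mm high, 4 mm thick. Five such bays lie side by side in a wooden rack (60 mm pitch, any order). Label: coloured tile 26 x 52 mm, its centre 65 mm along +x, on the ledge at the bay's far end.
- bay_blue (a point): floor centre of the bay with the blue label, place of the blue-handled weight. x along the bay's length, towards its label; z up. Bay: 96 x 56 mm inside, floor 4 mm above the counter, walls 12 mm high, 4 mm thick. Five such bays lie side by side in a wooden rack (60 mm pitch, any order). Label: coloured tile 26 x 52 mm, its centre 65 mm along +x, on the ledge at the bay's far end.
- bay_yellow (a point): floor centre of the bay with the yellow label, place of the yellow-handled weight. x along the bay's length, towards its label; z up. Bay: 96 x 56 mm inside, floor 4 mm above the counter, walls 12 mm high, 4 mm thick. Five such bays lie side by side in a wooden rack (60 mm pitch, any order). Label: coloured tile 26 x 52 mm, its centre 65 mm along +x, on the ledge at the bay's far end.
- bay_green (a point): floor centre of the bay with the green label, place of the green-handled weight. x along the bay's length, towards its label; z up. Bay: 96 x 56 mm inside, floor 4 mm above the counter, walls 12 mm high, 4 mm thick. Five such bays lie side by side in a wooden rack (60 mm pitch, any order). Label: coloured tile 26 x 52 mm, its centre 65 mm along +x, on the ledge at the bay's far end.
- bay_black (a point): floor centre of the bay with the black label, place of the black-handled weight. x along the bay's length, towards its label; z up. Bay: 96 x 56 mm inside, floor 4 mm above the counter, walls 12 mm high, 4 mm thick. Five such bays lie side by side in a wooden rack (60 mm pitch, any order). Label: coloured tile 26 x 52 mm, its centre 65 mm along +x, on the ledge at the bay's far end.
- platform: square steel weighing platform of the scale, 150 x 150 mm. Origin: centre of its upper face, 100 mm above the counter when empty; x, y along its sides, z up. It is sprung (700 N/m) and drives the pointer: the red weight sinks it about 6 mm and swings the pointer 2.0 rad clockwise seen from above; its stop is at 14 mm.
- knob_grip (a point): on the vertical axis of the scale's black round adjusting knob (diameter 38 mm, 30 mm high, top 10 mm above this point), 117 mm above the counter, free all round; the dial begins 42 mm beyond it, 25 mm lower. Stays where left (friction 0.03 N m). It turns the white dial card, clockwise for clockwise from above, 0.2 rad per rad of knob; travel 3.6 rad either way from its middle.
- pointer_tip (a point): tip of the black pointer on the scale's round dial, 50 mm from its pivot (the long end; the short end is round). The dial faces up, sloped 0.2 rad towards the robot.
- dial_centre (a point): centre of the round dial (diameter 132 mm with its rim): pivot of the pointer and of the dial card.
- red_mark (a point): middle of the red line (18 x 4 mm) on the dial card, the reading for one pound; 50 mm from the centre, where the pointer's tip passes; moves 10 mm per rad of knob.
- zero_mark (a point): middle of the thick black zero line (18 x 4 mm) on the dial card, 50 mm from the centre, 2.0 rad anticlockwise of the red line.
- spice_jar: small jar with red lid, diameter 54 mm, 85 mm high; origin under its centre. Not part of the job.
- tape_roll: yellow tape roll lying flat, diameter 100 mm, 48 mm high; origin under its centre. Not part of the job.
- steel_bowl: steel bowl, diameter 150 mm, 65 mm high; origin under its centre. Not part of the job.
- squeeze_bottle: white squeeze bottle, diameter 60 mm, 170 mm high; origin under its centre. Not part of the job.
- scraper: spatula lying flat, 200 mm long; origin at its middle. Not part of the job.
- sanitiser: clear bottle, diameter 68 mm, 190 mm high; origin under its centre. Not part of the job.

How it is judged:
On the way, in this order (a step that is already met when the one before it is completed fails the run):
1. the red weight stands flat on the scale's platform, let go and at rest (horizontal distance between weight_red and platform below 0.06 m and z of weight_red in the frame of platform between -0.006 and 0.006 m and angle between weight_red's own z axis and vertical below 0.1 rad and contact force between weight_red and the fingers below 0.1 N and linear speed of weight_red below 0.02 m/s), for 0.3 s.
2. with the red weight still on the platform, untouched, the pointer's tip is on the red line (within 4 mm of its middle) and the knob has been let go (horizontal distance between weight_red and platform below 0.06 m and z of weight_red in the frame of platform between -0.006 and 0.006 m and angle between weight_red's own z axis and vertical below 0.1 rad and distance between pointer_tip and red_mark below 0.004 m and contact force between the fingers and anything else below 0.1 N and linear speed of weight_red below 0.02 m/s), for 0.3 s.
At the end, for the whole second after the job is handed in: every weight present lies flat and at rest on the floor of the bay with the label of its handle's colour (within 28 mm of the bay's middle, underside within 5 mm of the floor, tilt under 0.08 rad), and the pointer of the empty scale is within 6 mm of the middle of the zero line (horizontal distance between weight_red and bay_red below 0.028 m and z of weight_red in the frame of bay_red below 0.005 m and angle between each of weight_red, weight_blue, weight_yellow, weight_green, weight_black's own z axis and vertical below 0.08 rad and linear speed of each of weight_red, weight_blue, weight_yellow, weight_green, weight_black below 0.02 m/s and horizontal distance between weight_blue and bay_blue below 0.028 m and z of weight_blue in the frame of bay_blue below 0.005 m and horizontal distance between weight_yellow and bay_yellow below 0.028 m and z of weight_yellow in the frame of bay_yellow below 0.005 m and horizontal distance between weight_green and bay_green below 0.028 m and z of weight_green in the frame of bay_green below 0.005 m and horizontal distance between weight_black and bay_black below 0.028 m and z of weight_black in the frame of bay_black below 0.005 m and distance between pointer_tip and zero_mark below 0.006 m); the robot touches nothing.
It fails at once if the red weight is dropped or pressed on the platform (over 45 N) (contact force between weight_red and platform above 45 N).
It fails at once if a bystander (jar, tape roll, bowl, bottle, scraper) is moved by more than 5 cm (distance of any of spice_jar, tape_roll, steel_bowl, squeeze_bottle, scraper, sanitiser from where it was at the start of the episode above 0.05 m).
Of weight_blue, weight_yellow, weight_green, weight_black only 2 to 4 are there at a start; the rules pass over those that are not, and their reading is None.
At some moment in a run one of weight_blue, weight_yellow, weight_green, weight_black may be knocked a few centimetres aside while the robot is not near it.
It also fails if it takes over 210 s, if anything falls off the work surface, if the arm or the gripper's body presses on something with over 40 N, if the wrist force passes 120 N, or if a joint passes its speed limit or range.

### The arm

A 6-joint arm with a two-finger parallel gripper is mounted at the origin on the work surface. World frame = base frame: x ahead of the robot, y to its left, z up, the work surface at z = 0. Lengths are in m, angles in rad, forces in N, time in s.
With the tool pointing down it reaches from about 0.35 to 0.85 m from the base axis. Payload 8.1 kg.
Tool frame: the origin (TCP) lies at the very end of the fingers, on their centre line; the grasp point (between the pads) lies 19 mm behind it; z points along the fingers, y is the line along which they close (so a half turn about z gives the same grasp; the last joint's range is limited). The gripper opens to 93 mm and grips with 3 to 60 N. Pads are 15 mm wide; open, the fingers measure 128 mm over their backs; the gripper's body (75 mm by 188 mm) begins 65 mm behind the grasp point.
Start: joints at [-1.429, 0.13, 1.488, -0, 1.523, -0.085], TCP at [0.135, -0.585, 0.198] pointing down, gripper open.
Joint ranges: [-2.96, 2.96], [-0.89, 2.26], [0.02, 2.5], [-1.34, 4.48], [0, 2.73], [-2.66, 2.66]. Speed limits (rad/s): [2.39, 2.39, 2.79, 3.14, 3.14, 3.14].

### API

Orientations are given as a rotation vector (axis times angle).
In Python, from plant import robot, imaging gives the robot as it stands.
- The arm moves only by the tool jog_arm, never from a script. Its argument "rows" is a list of rows, each a list of 2 entries, a list of its own where there are three numbers: the shift along the tool's x, y, z each as a share of 0.2 m, from -1 to 1, then the turn, a rotation vector about the tool's x, y, z each as a share of pi/2 rad, from -1 to 1. A call has 1 to 5 rows; each row is the pose to reach, as a shift and turn from the pose commanded when the call began, along the tool's axes at that moment; what a row does not reach only later rows make up. A row lasts 1/10 s, in which the tool goes at most 50 mm and 8.59 degrees, less where a joint would pass 70% of its speed; a pose out of reach is approached as far as the arm can. A call with a number of a shift or a turn outside -1 to 1 is refused whole. A call with a gripper value outside its range is refused whole. "hand" is the closure, from -1 (fully open) to 1 (shut), set as the call begins (left out, the last holds). The fingers move at their own pace and stop on an object; "squeeze" is the grip in N (left out, the last holds). Time passes only in rows, so rows that repeat a pose let the fingers close. It gives the time, the measured TCP pose, the force, the opening and the grip force at its end, in the units of the state.
- robot.read_state(): the state, without advancing time (a new reading comes with each control period).
- imaging.read_camera(name): name is "scene" or "top"; returns a dict with "frame" (420x560x3 uint8, red, green, blue), "vertical_fov" (degrees; the focal length in pixels is half the picture's height over the tangent of half this angle, whatever the lens; pixels are square), "cx", "cy" (the principal point, pixels), "k1" (the pictures are not rectified: a ray, as slopes to the right and down, at radius r is drawn at 1 + k1 r^2 times it, then the intrinsics apply), "R" (3x3) and "t" (3): a world point X has camera coordinates R X + t. Camera axes: x right, y down, z forward; pixel columns grow to the right and rows downward; lengths in m; the calibration is good to about 2 mm. A picture is of the moment at which its call begins. There is no depth.
- robot.close_job(): hands the job in; it is judged then, once.
The state is a dict: "t": time; "q": joint angles; "dq": joint speeds; "joint_torque": joint torques, N m; "tool_pos": TCP position; "orientation": TCP orientation; "force": force on the tool from outside, world axes, zero at the start; "wrist_torque": the same for the moment, N m; "opening": finger opening in m; "gripper_force": force on a finger pad.
Only numpy, scipy, OpenCV 4.12 (cv2) and the standard library are available. Lean on these libraries where they do the work, as an engineer would, in place of code of your own. Each camera call takes 0.05 s, during which the arm holds its last target. There are 200 camera calls.

## Working session

There is one attempt and no reset: what is moved stays moved. The work goes in short steps, Python scripts to look and compute and a tool call to move; the robot and the scene stay as the last step left them, time stands still between calls to the robot, and variables do not carry over. Pictures are saved under pics/ and viewed, at most 14 in all, crops included, and the job is handed in when it is done.

Besides the shell and the picture viewer there is one more tool, called by a JSON object that holds its "fn" and its "kwargs", one argument or row to a line. jog_arm: Moves the arm, as the interface text tells. Its arguments: {"type":"object","properties":{"rows":{"type":"array"},"hand":{"type":"number"},"squeeze":{"type":"number"}},"required":["rows"]}

```bash
ls; mkdir -p pics; cat > h.py <<'E'
import numpy as np, cv2
from plant import robot, imaging
def cam(n,save=None):
    c=imaging.read_camera(n)
    if save: cv2.imwrite('pics/'+save,cv2.cvtColor(c['frame'],cv2.COLOR_RGB2BGR))
    h=c['frame'].shape[0]; c['f']=h/2/np.tan(np.radians(c['vertical_fov'])/2)
    c['K']=np.array([[c['f'],0,c['cx']],[0,c['f'],c['cy']],[0,0,1]]); c['d']=np.array([c['k1'],0,0,0.])
    c['R']=np.array(c['R']);c['t']=np.array(c['t']); return c
def ray(c,uv):
    p=cv2.undistortPoints(np.array([[uv]],float),c['K'],c['d'])[0,0]
    return -c['R'].T@c['t'], c['R'].T@np.array([p[0],p[1],1.])
def onz(c,uv,z):
    o,d=ray(c,uv); return o+d*(z-o[2])/d[2]
def proj(c,X):
    r,_=cv2.Rodrigues(c['R']); return cv2.projectPoints(np.array([X],float),r,c['t'],c['K'],c['d'])[0][0,0]
def blobs(c,col,amin=40):
    hsv=cv2.cvtColor(c['frame'],cv2.COLOR_RGB2HSV); H,S,V=cv2.split(hsv)
    rng={'red':((H<8)|(H>172)),'yellow':(H>20)&(H<35),'green':(H>45)&(H<85),'blue':(H>98)&(H<128)}[col]
    m=(rng&(S>110)&(V>50)).astype('uint8')
    n,l,s,ce=cv2.connectedComponentsWithStats(m)
    out=[]
    for i in range(1,n):
        if s[i,4]>=amin:
            pts=np.argwhere(l==i)[:,::-1].astype(np.float32)
            out.append((ce[i].round(1),int(s[i,4]),cv2.minAreaRect(pts)))
    return out
E
python3 - <<'E'
from h import *
print(robot.read_state())
for n in('scene','top'):
    c=cam(n,n+'0.png'); print(n,c['f'],-c['R'].T@c['t'],c['k1'])
    for col in('red','yellow','green','blue'):
        for b in blobs(c,col): print(col,b[0],b[1],[np.round(x,1) for x in b[2]],onz(c,b[0],.04).round(3))
E
```

```text
pics
{'t': 0.0, 'q': array([-1.42939256e+00,  1.31149501e-01,  1.48924366e+00,  1.15299789e-05,
        1.52298229e+00, -8.54143632e-02]), 'dq': array([-0.00083371, -0.00157175, -0.00068773, -0.00130459,  0.00090301,
        0.00252999]), 'joint_torque': array([-1.14041401e-05, -5.59847867e+01, -4.91753519e+01,  7.68774748e-02,
        3.60213860e-02, -1.35950499e-04]), 'tool_pos': array([ 0.1348621, -0.5840468,  0.196714 ]), 'orientation': array([-3.11964045e+00, -3.55319258e-01,  6.02694749e-05]), 'force': array([-0.00947465, -0.00858418, -0.05222138]), 'wrist_torque': array([ 0.01595935, -0.01034116, -0.0358216 ]), 'gripper_force': 0.0, 'opening': 0.09292926099253718}
scene 469.30249126564536 [1.10263179 1.00363204 0.79680808] 0.034225479610502464
red [ 17.4 119.3] 223 [array([ 17. , 119.5]), array([11., 22.]), np.float64(90.0)] [ 1.104 -1.145  0.04 ]
red [ 29.6 155. ] 598 [array([ 28.6, 156.1]), array([35.1, 21.3]), np.float64(82.9)] [ 1.1  -0.76  0.04]
red [206.9 240.9] 227 [array([207., 241.]), array([14., 18.]), np.float64(90.0)] [0.751 0.029 0.04 ]
red [384.8 253.9] 103 [arra
[... 1796 characters left out ...]
. , 142.5]), array([7., 8.]), np.float64(90.0)] [ 0.783 -0.238  0.04 ]
yellow [230.4 167.8] 118 [array([230.4, 167.8]), array([ 7.2, 15.2]), np.float64(63.4)] [0.692 0.2   0.04 ]
yellow [285.2 194.7] 62 [array([285.1, 194.6]), array([15.8,  3.9]), np.float64(76.0)] [0.602 0.017 0.04 ]
green [167.  199.5] 87 [array([167.1, 199.7]), array([ 6.7, 13.9]), np.float64(63.4)] [0.585 0.411 0.04 ]
blue [198.8 183.4] 104 [array([198.7, 183.4]), array([ 6.7, 14.3]), np.float64(63.4)] [0.639 0.305 0.04 ]
blue [111.2 190.2] 74 [array([111.5, 190.5]), array([9., 9.]), np.float64(0.0)] [0.616 0.602 0.04 ]
blue [252.8 246.1] 52 [array([252.5, 246.5]), array([15.,  3.]), np.float64(90.0)] [0.431 0.123 0.04 ]
```

```bash
python3 -c "
import cv2,glob
for n in('scene0','top0'): cv2.imwrite('pics/'+n+'b.png',cv2.resize(cv2.imread('pics/'+n+'.png'),(800,600),interpolation=cv2.INTER_CUBIC))"
```

```text
(no output)
```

View pics/top0b.png

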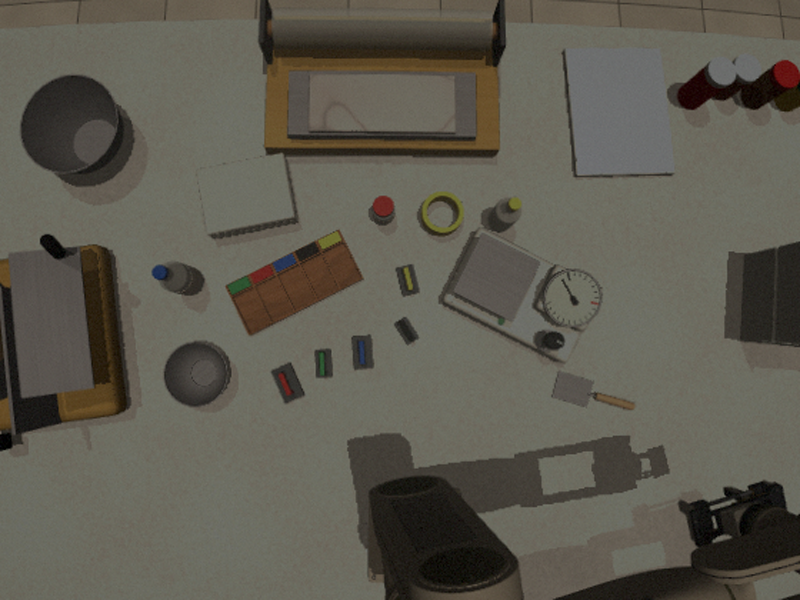

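View pics/scene0b.png

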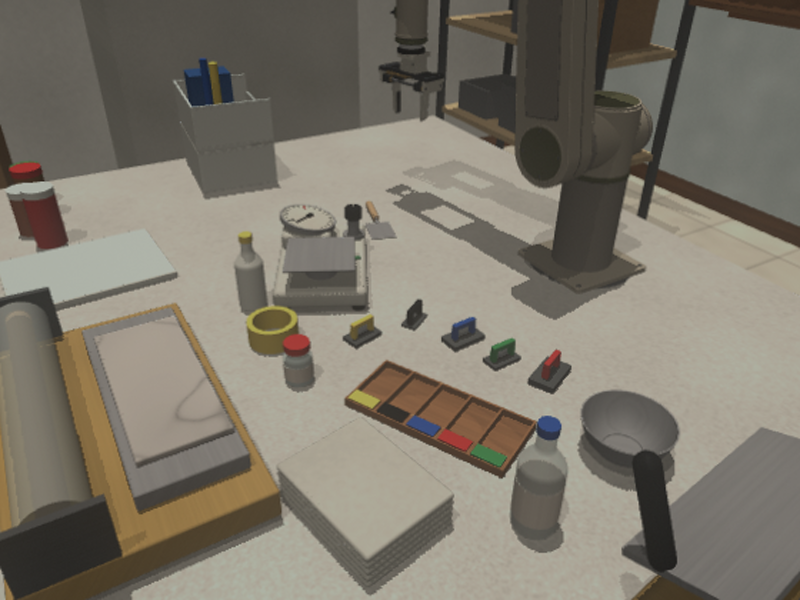

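The top picture (800 px wide) shows all five weights out: red at (288,383), green (323,363), blue (362,352), black (406,330), yellow (408,280). The rack is at (295,280), labelled green, red, blue, black, yellow from left to right. The platform is at (496,275), the dial at (570,297) and the knob at (553,341). The scene picture shows the same layout, with the tall bottles next to the rack and behind the scale.

```bash
python3 - <<'E'
from h import *
a=cv2.imread('pics/top0.png'); b=cv2.imread('pics/scene0.png')
A=cv2.resize(a[140:290,175:435],(800,460),interpolation=cv2.INTER_CUBIC)
cv2.imwrite('pics/c1.png',cv2.convertScaleAbs(A,alpha=2))
B=np.hstack([cv2.resize(a[180:260,365:430],(390,480),interpolation=cv2.INTER_CUBIC),cv2.resize(b[135:185,190:258],(408,300),interpolation=cv2.INTER_CUBIC).repeat(1,0)[:300].copy() if 0 else cv2.copyMakeBorder(cv2.resize(b[135:185,190:258],(408,300),interpolation=cv2.INTER_CUBIC),0,180,0,0,cv2.BORDER_CONSTANT)])
cv2.imwrite('pics/c2.png',cv2.convertScaleAbs(B,alpha=1.6))
E
```

```text
(no output)
```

View pics/c1.png

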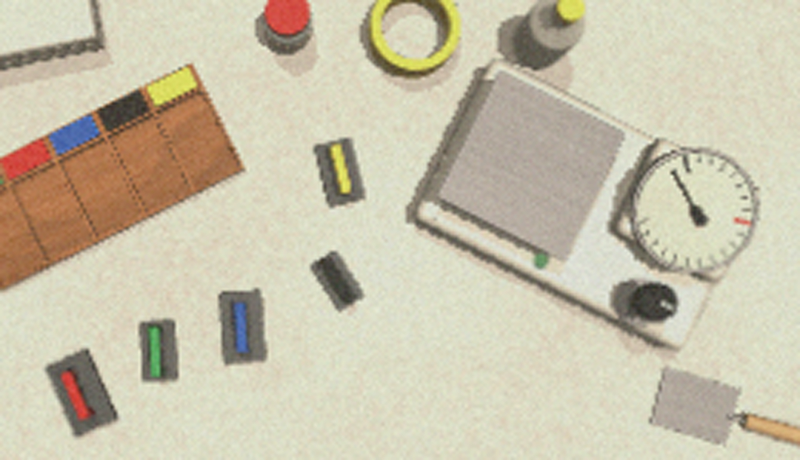

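View pics/c2.png

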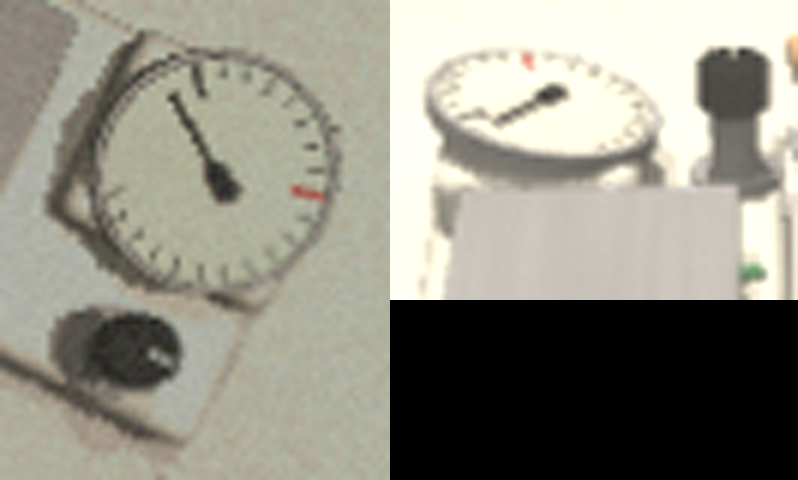

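The crops show the pointer tip about 0.3 rad anticlockwise of the zero line, so the knob needs roughly 1.6 rad anticlockwise. The platform, knob and all slabs are clear to see. Next I measure the poses.

```bash
cat >> h.py <<'E'
SL={'red':(.014,.048,84,50),'blue':(.012,.046,78,46),'yellow':(.010,.044,70,42),'green':(.0086,.0426,66,38),'black':(.007,.041,60,34)}
def rect(P):
    c,(w,h),a=cv2.minAreaRect((P[:,:2]*1000).astype(np.float32))
    if w<h: w,h,a=h,w,a+90
    return np.array(c)/1000,w,h,(a+90)%180-90
def weights(c,near,R=26):
    "near: colour -> pixel; slab by dark/handle mask"
    hsv=cv2.cvtColor(c['frame'],cv2.COLOR_RGB2HSV); out={}
    H,S,V=cv2.split(hsv)
    for k,(u,v) in near.items():
        m=((V<75)|((S>130)&(V>60))).astype('uint8')
        mm=np.zeros_like(m); cv2.circle(mm,(int(u),int(v)),R,1,-1); m&=mm
        n,l,s,ce=cv2.connectedComponentsWithStats(m)
        i=min(range(1,n),key=lambda i:np.hypot(*(ce[i]-(u,v)))-s[i,4]*.05)
        cn=max(cv2.findContours((l==i).astype('uint8'),cv2.RETR_EXTERNAL,cv2.CHAIN_APPROX_NONE)[0],key=len)[:,0]
        P=np.array([onz(c,p,SL[k][0]) for p in cn.astype(float)])
        out[k]=rect(P)
    return out
def up(img,f=4): return cv2.resize(img,None,fx=f,fy=f,interpolation=cv2.INTER_CUBIC)
E
python3 - <<'E'
from h import *
c=cam('top'); s=cam('scene')
near={'red':(201.5,268),'green':(226.5,254),'blue':(253,246.5),'black':(284,231.5),'yellow':(285.5,196)}
for k,r in weights(c,near).items(): print(k,r[0].round(4),round(r[1]),round(r[2]),round(r[3],1), SL[k][2:])
# handle tops by colour, both views
for n,cc in(('top',c),('scene',s)):
  for k in('red','blue','yellow','green'):
    for b in blobs(cc,k,40):
      X=onz(cc,b[0],SL[k][1]-.004)
      if .3<X[0]<.65 and -.1<X[1]<.45: print(n,k,b[0],b[1],X.round(4))
# platform in top: grey purple
hsv=cv2.cvtColor(c['frame'],cv2.COLOR_RGB2HSV); print(hsv[190,345],hsv[215,375],hsv[190,220],c['frame'][190,345])
# labels
for k in('red','blue','yellow','green'):
    for b in blobs(c,k,80):
      X=onz(c,b[0],.016)
      if .5<X[0]<.75 and .15<X[1]<.5: print('label',k,X.round(4),[np.round(x,1) for x in b[2]])
E
```

```text
red [0.3588 0.2982] 84 51 24.7 (84, 50)
green [0.4046 0.2149] 65 39 4.7 (66, 38)
blue [0.431  0.1227] 79 47 4.4 (78, 46)
black [0.4814 0.0197] 60 34 31.1 (60, 34)
yellow [0.602  0.0171] 70 42 13.9 (70, 42)
top red [182.9 191.5] 120 [0.6115 0.3572 0.044 ]
top red [199.1 268.5] 70 [0.3576 0.2991 0.044 ]
top blue [198.7 183.4] 105 [0.6391 0.3054 0.042 ]
top blue [252.9 246.2] 48 [0.4311 0.123  0.042 ]
top yellow [285.1 194.5] 64 [0.6031 0.0168 0.04  ]
top green [166.8 199.5] 83 [0.5851 0.412  0.0386]
scene red [384.8 254. ] 103 [0.3753 0.3123 0.044 ]
scene red [318.  307.7] 204 [0.6347 0.3876 0.044 ]
scene blue [384.2 296.5] 137 [0.4802 0.431  0.042 ]
scene yellow [252.8 226.9] 97 [0.6135 0.0316 0.04  ]
[15 35 88] [12 57 45] [ 13 147  87] [88 82 76]
label red [0.6149 0.3637 0.016 ] [array([182.7, 191.4]), array([ 7.6, 15.2]), np.float64(63.4)]
label blue [0.6428 0.3103 0.016 ] [array([198.7, 183.4]), array([ 6.7, 14.3]), np.float64(63.4)]
label yellow [0.6969 0.203  0.016 ] [array([230.4, 167.8]), array([ 7.2, 15.2]), np.float64(63.4)]
label green [0.5874 0.4182 0.016 ] [array([167.1, 199.7]), array([ 6.7, 13.9]), np.float64(63.4)]
```

```bash
python3 - <<'E'
from h import *
c=cam('top'); s=cam('scene')
print('platform',onz(c,(347.9,194.3),.1).round(4))
cr=[onz(c,(175+x/3.077,140+y/3.077),.1) for x,y in((495,75),(625,135),(567,262),(440,195))]
print([np.linalg.norm(cr[i]-cr[i-1]).round(4) for i in range(4)], np.degrees(np.arctan2(*(cr[1]-cr[0])[1::-1])))
# knob: dark blobs
for n,cc,(u,v),R in(('top',c,(388,238),12),('scene',s,(247,152),14)):
    g=cv2.cvtColor(cc['frame'],cv2.COLOR_RGB2GRAY)
    m=(g<55).astype('uint8')[int(v)-R:int(v)+R,int(u)-R:int(u)+R]
    nn,l,st,ce=cv2.connectedComponentsWithStats(m); i=1+np.argmax(st[1:,4])
    p=ce[i]+(int(u)-R,int(v)-R); print(n,st[i],p,onz(cc,p,.117).round(4),onz(cc,p,.127).round(4))
def tri(p,q):
    o1,d1=ray(c,p);o2,d2=ray(s,q); A=np.stack([d1,-d2],1); k=np.linalg.lstsq(A,o2-o1,rcond=None)[0]
    a=o1+d1*k[0];b=o2+d2*k[1]; return ((a+b)/2).round(4),np.linalg.norm(a-b).round(4)
# labels in 3D, and bottle cap, dial
L={}
for k in('red','blue','yellow','green'):
    for b in blobs(c,k,80):
        if 160<b[0][0]<235: L[k]=b[0]
for k,q in(('red',(318,307.7)),('blue',(296.1,297.7)),('yellow',(254.6,278.9))): print(k,tri(L[k],q))
print('cap',tri((359.8,142.4),(171.1,165.5)),'dialc rim',tri((365+215/6,180+171/6),(190+541/6,135+104/6)))
E
```

```text
platform [ 0.5979 -0.1822  0.1   ]
[np.float64(0.1394), np.float64(0.1504), np.float64(0.1476), np.float64(0.1489)] -114.51855292159719
top [  0   6  19  18 209] [383.88038278 238.52631579] [ 0.4565 -0.2917  0.117 ] [ 0.4566 -0.2887  0.127 ]
scene [  9   5  10  12 101] [246.53465347 148.76237624] [ 0.4698 -0.2868  0.117 ] [ 0.4791 -0.2678  0.127 ]
red (array([0.6156, 0.3637, 0.0143]), np.float64(0.0014))
blue (array([0.6431, 0.3106, 0.0145]), np.float64(0.0002))
yellow (array([0.6976, 0.2029, 0.0145]), np.float64(0.0009))
cap (array([ 0.7535, -0.2101,  0.1597]), np.float64(0.0015)) dialc rim (array([ 0.4676, -0.2654,  0.148 ]), np.float64(0.2099))
```

```bash
python3 - <<'E'
from h import *
c=cam('top'); s=cam('scene')
K=onz(c,(389.3,238.5),.127); print(K.round(4)); a=K-[0,0,.015]
p=proj(s,a); print('scene mid head',p,'expect 247.3,~147.5',onz(s,(247.3,p[1]),.112))
D=onz(c,(365+214/6,180+172/6),.105); print('dial',D, np.linalg.norm((D-K)[:2]))
p=proj(s,D);print(p,'expect',190+(541-390)/6,135+104/6)
S=robot.read_state(); R,_=cv2.Rodrigues(S['orientation']); print(R.round(3))
E
```

```text
[ 0.4566 -0.306   0.127 ]
scene mid head [247.47867447 147.15581403] expect 247.3,~147.5 [ 0.45714757 -0.30633421  0.112     ]
dial [ 0.55194846 -0.35211637  0.105     ] 0.10588357625530921
[216.30872513 149.77667511] expect 215.16666666666666 152.33333333333334
[[ 0.974  0.225 -0.   ]
 [ 0.225 -0.974  0.   ]
 [ 0.    -0.    -1.   ]]
```

```bash
cat >> h.py <<'E'
def plan(*W,start=None):
    "W: (x,y,z,yaw deg); prints rounded shares, chained"
    S=robot.read_state()
    if start is None:
        R,_=cv2.Rodrigues(S['orientation']); start=(*S['tool_pos'],np.degrees(np.arctan2(R[1,0],R[0,0])))
        print('now',np.round(start,4),'tilt',R[:,2].round(4),'t',round(S['t'],1))
    x=np.array(start,float)
    for w in W:
        a=np.radians(x[3]); ex=np.array([np.cos(a),np.sin(a),0]);ey=np.array([np.sin(a),-np.cos(a),0]);ez=np.array([0,0,-1.])
        d=np.array(w[:3])-x[:3]; sh=np.round(np.array([d@ex,d@ey,d@ez])/.2/.0025)*.0025
        tu=np.round(-((w[3]-x[3]+180)%360-180)/90,3)
        n=max(np.linalg.norm(d)/.05,abs(tu)*90/8.59)
        print(w,'->',sh.round(4).tolist(),[0,0,float(tu)],'rows %.1f'%n, 'TOO BIG' if max(abs(sh))>1 else '')
        x=np.r_[x[:3]+.2*(sh[0]*ex+sh[1]*ey+sh[2]*ez),x[3]-tu*90]
E
python3 - <<'E'
from h import *
plan((.28,-.45,.2,13),(.40,-.27,.2,13),(.46,-.08,.2,13),(.46,.10,.2,13),(.40,.26,.15,24.7),(.3585,.2985,.08,24.7))
E
```

```text
now [ 0.1349 -0.5845  0.1976 12.9939] tilt [-0.e+00  3.e-04 -1.e+00] t 0.4
(0.28, -0.45, 0.2, 13) -> [0.8575, -0.4925, -0.0125] [0, 0, -0.0] rows 4.0 
(0.4, -0.27, 0.2, 13) -> [0.7875, -0.7425, 0.0] [0, 0, -0.0] rows 4.3 
(0.46, -0.08, 0.2, 13) -> [0.505, -0.8575, 0.0] [0, 0, -0.0] rows 4.0 
(0.46, 0.1, 0.2, 13) -> [0.2025, -0.8775, 0.0] [0, 0, -0.0] rows 3.6 
(0.4, 0.26, 0.15, 24.7) -> [-0.1125, -0.8475, 0.25] [0, 0, -0.13] rows 3.6 
(0.3585, 0.2985, 0.08, 24.7) -> [-0.1075, -0.26, 0.35] [0, 0, -0.0] rows 1.8
```

{"fn": "jog_arm", "kwargs": {
  "rows": [
    [[0.8575, -0.4925, -0.0125], [0, 0, 0]],
    [[0.8575, -0.4925, -0.0125], [0, 0, 0]],
    [[0.8575, -0.4925, -0.0125], [0, 0, 0]],
    [[0.8575, -0.4925, -0.0125], [0, 0, 0]],
    [[0.8575, -0.4925, -0.0125], [0, 0, 0]]
  ],
  "hand": -0.1,
  "squeeze": 30
}}

```text
t: 0.9
tool_pos: [0.2838, -0.4466, 0.2006]
orientation: [-3.12, -0.364, -0.003]
force: [-0.4, -0.9, -0.6]
opening: 0.0572
gripper_force: 0.0
```

{"fn": "jog_arm", "kwargs": {
  "rows": [
    [[0.7875, -0.7425, 0], [0, 0, 0]],
    [[0.7875, -0.7425, 0], [0, 0, 0]],
    [[0.7875, -0.7425, 0], [0, 0, 0]],
    [[0.7875, -0.7425, 0], [0, 0, 0]],
    [[0.7875, -0.7425, 0], [0, 0, 0]]
  ]
}}

```text
t: 1.4
tool_pos: [0.4016, -0.2672, 0.2005]
orientation: [-3.121, -0.36, -0.002]
force: [-0.2, -1.3, -0.0]
opening: 0.0511
gripper_force: 0.0
```

{"fn": "jog_arm", "kwargs": {
  "rows": [
    [[0.505, -0.8575, 0], [0, 0, 0]],
    [[0.505, -0.8575, 0], [0, 0, 0]],
    [[0.505, -0.8575, 0], [0, 0, 0]],
    [[0.505, -0.8575, 0], [0, 0, 0]],
    [[0.505, -0.8575, 0], [0, 0, 0]]
  ]
}}

```text
t: 1.9
tool_pos: [0.461, -0.0755, 0.2005]
orientation: [-3.119, -0.365, -0.002]
force: [-1.1, -0.2, -1.2]
opening: 0.051
gripper_force: 0.0
```

{"fn": "jog_arm", "kwargs": {
  "rows": [
    [[0.2025, -0.8775, 0], [0, 0, 0]],
    [[0.2025, -0.8775, 0], [0, 0, 0]],
    [[0.2025, -0.8775, 0], [0, 0, 0]],
    [[0.2025, -0.8775, 0], [0, 0, 0]],
    [[0.2025, -0.8775, 0], [0, 0, 0]]
  ]
}}

```text
t: 2.4
tool_pos: [0.4598, 0.102, 0.2003]
orientation: [-3.12, -0.361, -0.0]
force: [-0.6, -0.6, -0.3]
opening: 0.0511
gripper_force: 0.0
```

{"fn": "jog_arm", "kwargs": {
  "rows": [
    [[-0.1125, -0.8475, 0.25], [0, 0, -0.13]],
    [[-0.1125, -0.8475, 0.25], [0, 0, -0.13]],
    [[-0.1125, -0.8475, 0.25], [0, 0, -0.13]],
    [[-0.1125, -0.8475, 0.25], [0, 0, -0.13]],
    [[-0.1125, -0.8475, 0.25], [0, 0, -0.13]]
  ]
}}

```text
t: 2.9
tool_pos: [0.3986, 0.2606, 0.1487]
orientation: [3.068, 0.676, -0.004]
force: [0.0, -1.6, 0.5]
opening: 0.0513
gripper_force: 0.0
```

{"fn": "jog_arm", "kwargs": {
  "rows": [
    [[-0.1075, -0.26, 0.35], [0, 0, 0]],
    [[-0.1075, -0.26, 0.35], [0, 0, 0]],
    [[-0.1075, -0.26, 0.35], [0, 0, 0]],
    [[-0.1075, -0.26, 0.35], [0, 0, 0]]
  ]
}}

```text
t: 3.3
tool_pos: [0.3594, 0.2967, 0.0803]
orientation: [3.068, 0.671, -0.001]
force: [0.1, 0.7, -0.0]
opening: 0.0511
gripper_force: 0.0
```

{"fn": "jog_arm", "kwargs": {
  "rows": [
    [[0, 0, 0.14], [0, 0, 0]],
    [[0, 0, 0.275], [0, 0, 0]],
    [[0, 0, 0.275], [0, 0, 0]],
    [[0, 0, 0.275], [0, 0, 0]]
  ]
}}

```text
t: 3.7
tool_pos: [0.3603, 0.2977, 0.0268]
orientation: [-3.069, -0.669, -0.002]
force: [0.2, 0.3, -0.6]
opening: 0.0511
gripper_force: 0.0
```

{"fn": "jog_arm", "kwargs": {
  "rows": [
    [[0, 0, 0], [0, 0, 0]],
    [[0, 0, 0], [0, 0, 0]],
    [[0, 0, 0], [0, 0, 0]],
    [[0, 0, 0], [0, 0, 0]],
    [[0, 0, 0], [0, 0, 0]]
  ],
  "hand": 1,
  "squeeze": 40
}}

```text
t: 4.2
tool_pos: [0.3586, 0.2985, 0.0255]
orientation: [-3.069, -0.672, -0.001]
force: [-2.2, 3.8, 3.6]
opening: 0.0157
gripper_force: 2.2
```

{"fn": "jog_arm", "kwargs": {
  "rows": [
    [[0, 0, -0.1], [0, 0, 0]],
    [[0, 0, -0.3], [0, 0, 0]],
    [[0, 0, -0.5], [0, 0, 0]],
    [[0, 0, -0.75], [0, 0, 0]],
    [[0, 0, -0.75], [0, 0, 0]]
  ]
}}

```text
t: 4.7
tool_pos: [0.3621, 0.3008, 0.1833]
orientation: [-3.064, -0.671, -0.018]
force: [1.2, 1.5, 0.5]
opening: 0.0006
gripper_force: 0.0
```

```bash
python3 - <<'E'
from h import *
plan((.45,.13,.19,24.7),(.53,-.04,.19,25.5),(.5979,-.1822,.19,25.5),(.5979,-.1822,.14,25.5),(.5979,-.1822,.13,25.5))
E
```

```text
now [ 0.3621  0.3008  0.1833 24.7128] tilt [ 0.0103  0.0068 -0.9999] t 4.7
(0.45, 0.13, 0.19, 24.7) -> [0.0425, 0.96, -0.0325] [0, 0, 0.0] rows 3.8 
(0.53, -0.04, 0.19, 25.5) -> [0.0075, 0.94, -0.0] [0, 0, -0.009] rows 3.8 
(0.5979, -0.1822, 0.19, 25.5) -> [0.0, 0.7875, -0.0] [0, 0, 0.0] rows 3.1 
(0.5979, -0.1822, 0.14, 25.5) -> [0.0, -0.0, 0.25] [0, 0, 0.0] rows 1.0 
(0.5979, -0.1822, 0.13, 25.5) -> [0.0, -0.0, 0.05] [0, 0, 0.0] rows 0.2
```

The lift began before the grip had built up and the weight slipped out. I'll open the fingers and look again.

{"fn": "jog_arm", "kwargs": {
  "rows": [
    [[0, 0.5, 0], [0, 0, 0]],
    [[0, 0.5, 0], [0, 0, 0]],
    [[0, 0.5, 0], [0, 0, 0]],
    [[0, 0.5, 0], [0, 0, 0]]
  ],
  "hand": -0.1
}}

```text
t: 5.1
tool_pos: [0.4006, 0.2066, 0.1749]
orientation: [-3.07, -0.667, 0.0]
force: [0.3, 0.3, -0.8]
opening: 0.0281
gripper_force: 0.0
```

```bash
python3 - <<'E'
from h import *
c=cam('top','t1.png'); 
for b in blobs(c,'red'): print(b[0],b[1],b[2][2])
near={'red':(201.5,268)}
for k,r in weights(c,near).items(): print(k,r[0].round(4),round(r[1]),round(r[2]),round(r[3],1), SL[k][2:])
plan((.3585,.2985,.08,24.7))
cv2.imwrite('pics/t1c.png',cv2.convertScaleAbs(up(c['frame'][190:300,150:320,::-1]),alpha=2))
E
```

```text
[550.3  51.4] 283 63.43495178222656
[267.9 143.7] 168 26.56505012512207
[182.8 191.5] 121 63.43495178222656
red [0.405  0.2923] 150 79 68.0 (84, 50)
now [ 0.4002  0.2075  0.1749 24.6182] tilt [-5.e-04  3.e-04 -1.e+00] t 5.2
(0.3585, 0.2985, 0.08, 24.7) -> [0.0, -0.5, 0.475] [0, 0, -0.001] rows 2.8
```

View pics/t1c.png

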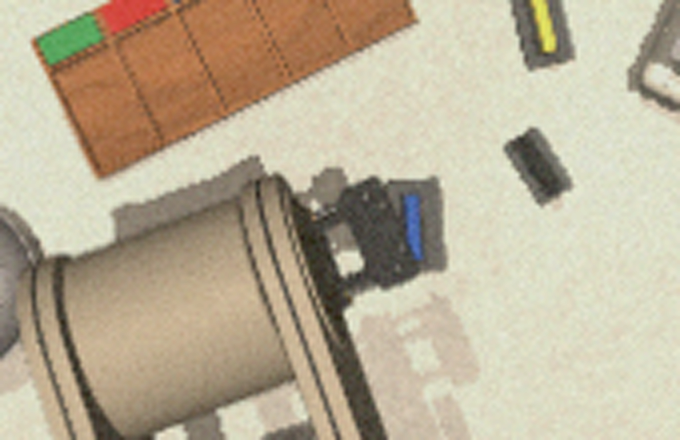

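The arm hides the red weight, so I move it aside and look again.

{"fn": "jog_arm", "kwargs": {
  "rows": [
    [[0, 1, 0], [0, 0, 0]],
    [[0, 1, 0], [0, 0, 0]],
    [[0, 1, 0], [0, 0, 0]],
    [[0, 1, 0], [0, 0, 0]],
    [[0, 1, 0], [0, 0, 0]]
  ]
}}

```text
t: 5.65
tool_pos: [0.4853, 0.0223, 0.175]
orientation: [3.068, 0.667, -0.0]
force: [-1.2, 0.6, -0.9]
opening: 0.0508
gripper_force: 0.0
```

```bash
python3 - <<'E'
from h import *
c=cam('top','t2.png'); s=cam('scene','s2.png')
for n,cc in(('top',c),('scene',s)):
  for b in blobs(cc,'red'): print(n,b[0],b[1],b[2][2],onz(cc,b[0],.044).round(4))
for k,r in weights(c,{'red':(201.5,268)}).items(): print(k,r[0].round(4),round(r[1]),round(r[2]),round(r[3],1), SL[k][2:])
plan((.42,.16,.15,24.7),(.3585,.2985,.08,24.7))
E
```

```text
top [550.4  51.4] 282 63.43495178222656 [ 1.15  -0.98   0.044]
top [267.8 143.7] 168 26.56505012512207 [0.7746 0.0753 0.044 ]
top [182.9 191.5] 120 63.43495178222656 [0.6115 0.3572 0.044 ]
top [199.2 268.5] 71 65.55604553222656 [0.3576 0.2987 0.044 ]
scene [ 17.4 119.4] 222 90.0 [ 1.1043 -1.1329  0.044 ]
scene [ 29.5 154.9] 592 83.9909896850586 [ 1.1005 -0.7514  0.044 ]
scene [206.9 240.9] 227 90.0 [0.7533 0.0346 0.044 ]
scene [385.3 254. ] 121 37.87498474121094 [0.3741 0.313  0.044 ]
scene [318.1 307.7] 204 24.775142669677734 [0.6345 0.3877 0.044 ]
red [0.3589 0.298 ] 84 51 24.0 (84, 50)
now [ 0.4838  0.0263  0.1748 24.65  ] tilt [-1.1e-03  7.0e-04 -1.0e+00] t 5.8
(0.42, 0.16, 0.15, 24.7) -> [-0.01, -0.74, 0.125] [0, 0, -0.001] rows 3.0 
(0.3585, 0.2985, 0.08, 24.7) -> [0.01, -0.7575, 0.35] [0, 0, 0.0] rows 3.3
```

{"fn": "jog_arm", "kwargs": {
  "rows": [
    [[-0.01, -0.74, 0.125], [0, 0, 0]],
    [[-0.01, -0.74, 0.125], [0, 0, 0]],
    [[-0.01, -0.74, 0.125], [0, 0, 0]],
    [[-0.01, -0.74, 0.125], [0, 0, 0]]
  ]
}}

```text
t: 6.15
tool_pos: [0.4157, 0.1659, 0.1488]
orientation: [-3.063, -0.686, 0.004]
force: [0.4, -0.1, 0.1]
opening: 0.0513
gripper_force: 0.0
```

{"fn": "jog_arm", "kwargs": {
  "rows": [
    [[0.01, -0.7575, 0.35], [0, 0, 0]],
    [[0.01, -0.7575, 0.35], [0, 0, 0]],
    [[0.01, -0.7575, 0.35], [0, 0, 0]],
    [[0.01, -0.7575, 0.35], [0, 0, 0]],
    [[0.01, -0.7575, 0.35], [0, 0, 0]]
  ]
}}

```text
t: 6.65
tool_pos: [0.3555, 0.2999, 0.0787]
orientation: [3.066, 0.681, -0.005]
force: [0.0, 0.7, 0.4]
opening: 0.051
gripper_force: 0.0
```

{"fn": "jog_arm", "kwargs": {
  "rows": [
    [[0, 0, 0.14], [0, 0, 0]],
    [[0, 0, 0.275], [0, 0, 0]],
    [[0, 0, 0.275], [0, 0, 0]],
    [[0, 0, 0.275], [0, 0, 0]]
  ]
}}

```text
t: 7.05
tool_pos: [0.3587, 0.2976, 0.0258]
orientation: [3.068, 0.672, -0.001]
force: [-0.0, 0.1, 0.8]
opening: 0.0509
gripper_force: 0.0
```

{"fn": "jog_arm", "kwargs": {
  "rows": [
    [[0, 0, 0], [0, 0, 0]],
    [[0, 0, 0], [0, 0, 0]],
    [[0, 0, 0], [0, 0, 0]],
    [[0, 0, 0], [0, 0, 0]],
    [[0, 0, 0], [0, 0, 0]]
  ],
  "hand": 1,
  "squeeze": 40
}}

```text
t: 7.55
tool_pos: [0.3589, 0.2981, 0.0256]
orientation: [-3.068, -0.671, -0.001]
force: [-3.6, 2.4, 3.2]
opening: 0.0158
gripper_force: 2.2
```

{"fn": "jog_arm", "kwargs": {
  "rows": [
    [[0, 0, 0], [0, 0, 0]],
    [[0, 0, 0], [0, 0, 0]],
    [[0, 0, 0], [0, 0, 0]],
    [[0, 0, 0], [0, 0, 0]],
    [[0, 0, 0], [0, 0, 0]]
  ]
}}

```text
t: 8.05
tool_pos: [0.3589, 0.2985, 0.0258]
orientation: [-3.068, -0.672, -0.001]
force: [-2.7, 4.3, 5.3]
opening: 0.0109
gripper_force: 40.1
```

{"fn": "jog_arm", "kwargs": {
  "rows": [
    [[0, 0, -0.05], [0, 0, 0]],
    [[0, 0, -0.15], [0, 0, 0]],
    [[0, 0, -0.25], [0, 0, 0]],
    [[0, 0, -0.25], [0, 0, 0]]
  ]
}}

```text
t: 8.45
tool_pos: [0.3603, 0.2983, 0.0776]
orientation: [-3.068, -0.672, -0.006]
force: [0.9, 2.0, -4.5]
opening: 0.0103
gripper_force: 39.9
```

```bash
python3 - <<'E'
from h import *
plan((.37,.29,.19,24.7),(.45,.13,.19,24.7),(.53,-.04,.19,25.5),(.5979,-.1822,.18,25.5),(.5979,-.1822,.136,25.5),(.5979,-.1822,.120,25.5))
E
```

```text
now [ 0.3603  0.2983  0.0776 24.6895] tilt [ 0.0033  0.0012 -1.    ] t 8.4
(0.37, 0.29, 0.19, 24.7) -> [0.0275, 0.0575, -0.5625] [0, 0, -0.0] rows 2.3 
(0.45, 0.13, 0.19, 24.7) -> [0.0275, 0.895, 0.0] [0, 0, -0.0] rows 3.6 
(0.53, -0.04, 0.19, 25.5) -> [0.01, 0.94, 0.0] [0, 0, -0.009] rows 3.8 
(0.5979, -0.1822, 0.18, 25.5) -> [-0.0, 0.7875, 0.05] [0, 0, -0.0] rows 3.2 
(0.5979, -0.1822, 0.136, 25.5) -> [-0.0, -0.0, 0.22] [0, 0, -0.0] rows 0.9 
(0.5979, -0.1822, 0.12, 25.5) -> [-0.0, -0.0, 0.08] [0, 0, -0.0] rows 0.3
```

{"fn": "jog_arm", "kwargs": {
  "rows": [
    [[0.0275, 0.0575, -0.2], [0, 0, 0]],
    [[0.0275, 0.0575, -0.4], [0, 0, 0]],
    [[0.0275, 0.0575, -0.5625], [0, 0, 0]],
    [[0.0275, 0.0575, -0.5625], [0, 0, 0]],
    [[0.0275, 0.0575, -0.5625], [0, 0, 0]]
  ]
}}

```text
t: 8.95
tool_pos: [0.3684, 0.2893, 0.1864]
orientation: [3.068, 0.671, -0.001]
force: [0.2, 0.2, -5.9]
opening: 0.0107
gripper_force: 39.9
```

{"fn": "jog_arm", "kwargs": {
  "rows": [
    [[0.0275, 0.15, 0], [0, 0, 0]],
    [[0.0275, 0.35, 0], [0, 0, 0]],
    [[0.0275, 0.55, 0], [0, 0, 0]],
    [[0.0275, 0.75, 0], [0, 0, 0]],
    [[0.0275, 0.895, 0], [0, 0, 0]]
  ]
}}

```text
t: 9.45
tool_pos: [0.447, 0.1268, 0.1838]
orientation: [3.069, 0.67, -0.009]
force: [0.1, -0.0, -4.3]
opening: 0.0106
gripper_force: 39.8
```

{"fn": "jog_arm", "kwargs": {
  "rows": [
    [[0.01, 0.2, 0], [0, 0, 0]],
    [[0.01, 0.4, 0], [0, 0, 0]],
    [[0.01, 0.6, 0], [0, 0, 0]],
    [[0.01, 0.8, 0], [0, 0, -0.009]],
    [[0.01, 0.94, 0], [0, 0, -0.009]]
  ]
}}

```text
t: 9.95
tool_pos: [0.5273, -0.0429, 0.1835]
orientation: [-3.063, -0.692, 0.009]
force: [0.6, 0.3, -3.7]
opening: 0.0101
gripper_force: 39.8
```

{"fn": "jog_arm", "kwargs": {
  "rows": [
    [[0, 0.2, 0.05], [0, 0, 0]],
    [[0, 0.45, 0.05], [0, 0, 0]],
    [[0, 0.65, 0.05], [0, 0, 0]],
    [[0, 0.7875, 0.05], [0, 0, 0]],
    [[0, 0.7875, 0.05], [0, 0, 0]]
  ]
}}

```text
t: 10.45
tool_pos: [0.5951, -0.1858, 0.1727]
orientation: [-3.063, -0.688, 0.009]
force: [0.2, -0.3, -4.7]
opening: 0.0105
gripper_force: 39.9
```

```bash
python3 - <<'E'
from h import *
plan((.5979,-.1822,.136,25.5))
E
```

```text
now [ 0.5951 -0.1858  0.1727 25.3093] tilt [-5.7e-03  8.0e-04 -1.0e+00] t 10.4
(0.5979, -0.1822, 0.136, 25.5) -> [0.02, -0.01, 0.1825] [0, 0, -0.002] rows 0.7
```

{"fn": "jog_arm", "kwargs": {
  "rows": [
    [[0, 0, 0.06], [0, 0, 0]],
    [[0, 0, 0.12], [0, 0, 0]],
    [[0, 0, 0.18], [0, 0, 0]],
    [[0, 0, 0.18], [0, 0, 0]],
    [[0, 0, 0.18], [0, 0, 0]]
  ]
}}

```text
t: 10.95
tool_pos: [0.5959, -0.1819, 0.1409]
orientation: [-3.063, -0.695, 0.002]
force: [0.6, -0.5, -3.8]
opening: 0.0103
gripper_force: 39.9
```

{"fn": "jog_arm", "kwargs": {
  "rows": [
    [[0, 0, 0.01], [0, 0, 0]],
    [[0, 0, 0.02], [0, 0, 0]],
    [[0, 0, 0.03], [0, 0, 0]],
    [[0, 0, 0.04], [0, 0, 0]],
    [[0, 0, 0.05], [0, 0, 0]]
  ]
}}

```text
t: 11.45
tool_pos: [0.5965, -0.1828, 0.1317]
orientation: [3.064, 0.693, 0.0]
force: [0.2, 1.4, -4.0]
opening: 0.0098
gripper_force: 39.9
```

{"fn": "jog_arm", "kwargs": {
  "rows": [
    [[0, 0, 0.005], [0, 0, 0]],
    [[0, 0, 0.01], [0, 0, 0]],
    [[0, 0, 0.015], [0, 0, 0]],
    [[0, 0, 0.02], [0, 0, 0]],
    [[0, 0, 0.02], [0, 0, 0]]
  ]
}}

```text
t: 11.95
tool_pos: [0.5964, -0.1827, 0.1275]
orientation: [-3.064, -0.693, 0.0]
force: [0.0, -0.2, -4.7]
opening: 0.0097
gripper_force: 39.9
```

{"fn": "jog_arm", "kwargs": {
  "rows": [
    [[0, 0, 0.01], [0, 0, 0]],
    [[0, 0, 0.015], [0, 0, 0]],
    [[0, 0, 0.02], [0, 0, 0]],
    [[0, 0, 0.025], [0, 0, 0]],
    [[0, 0, 0.025], [0, 0, 0]]
  ]
}}

```text
t: 12.45
tool_pos: [0.5966, -0.1826, 0.1228]
orientation: [-3.064, -0.694, -0.0]
force: [0.1, 1.2, -1.3]
opening: 0.0104
gripper_force: 39.9
```

{"fn": "jog_arm", "kwargs": {
  "rows": [
    [[0, 0, 0.005], [0, 0, 0]],
    [[0, 0, 0.01], [0, 0, 0]],
    [[0, 0, 0.01], [0, 0, 0]],
    [[0, 0, 0.01], [0, 0, 0]]
  ]
}}

```text
t: 12.85
tool_pos: [0.5967, -0.1827, 0.1209]
orientation: [3.064, 0.694, 0.001]
force: [0.4, 1.2, -0.5]
opening: 0.0101
gripper_force: 39.9
```

{"fn": "jog_arm", "kwargs": {
  "rows": [
    [[0, 0, 0], [0, 0, 0]],
    [[0, 0, 0], [0, 0, 0]],
    [[0, 0, 0], [0, 0, 0]],
    [[0, 0, 0], [0, 0, 0]],
    [[0, 0, 0], [0, 0, 0]]
  ],
  "hand": -0.1
}}

```text
t: 13.35
tool_pos: [0.5966, -0.1829, 0.1209]
orientation: [3.064, 0.693, 0.0]
force: [0.2, 1.1, 0.3]
opening: 0.0456
gripper_force: 0.0
```

{"fn": "jog_arm", "kwargs": {
  "rows": [
    [[0, 0, 0], [0, 0, 0]],
    [[0, 0, -0.1], [0, 0, 0]],
    [[0, 0, -0.25], [0, 0, 0]],
    [[0, 0, -0.4], [0, 0, 0]],
    [[0, 0, -0.4], [0, 0, 0]]
  ]
}}

```text
t: 13.85
tool_pos: [0.5992, -0.1838, 0.2067]
orientation: [3.059, 0.692, 0.011]
force: [-0.2, -0.1, 0.5]
opening: 0.0511
gripper_force: 0.0
```

```bash
python3 - <<'E'
from h import *
plan((.50,-.10,.20,0),(.48,0.02,.20,-17))
E
```

```text
now [ 0.5992 -0.1838  0.2067 25.5063] tilt [ 0.0081 -0.0032 -1.    ] t 13.8
(0.5, -0.1, 0.2, 0) -> [-0.2675, -0.5925, 0.0325] [0, 0, 0.283] rows 3.0 
(0.48, 0.02, 0.2, -17) -> [-0.1, -0.6, 0.0] [0, 0, 0.189] rows 2.4
```

{"fn": "jog_arm", "kwargs": {
  "rows": [
    [[-0.2675, -0.5925, 0.0325], [0, 0, 0.283]],
    [[-0.2675, -0.5925, 0.0325], [0, 0, 0.283]],
    [[-0.2675, -0.5925, 0.0325], [0, 0, 0.283]],
    [[-0.2675, -0.5925, 0.0325], [0, 0, 0.283]]
  ]
}}

```text
t: 14.25
tool_pos: [0.4945, -0.0966, 0.1931]
orientation: [-3.14, 0.005, 0.003]
force: [0.2, 0.1, -0.4]
opening: 0.0515
gripper_force: 0.0
```

{"fn": "jog_arm", "kwargs": {
  "rows": [
    [[-0.1, -0.6, 0], [0, 0, 0.189]],
    [[-0.1, -0.6, 0], [0, 0, 0.189]],
    [[-0.1, -0.6, 0], [0, 0, 0.189]],
    [[-0.1, -0.6, 0], [0, 0, 0.189]]
  ]
}}

```text
t: 14.65
tool_pos: [0.477, 0.024, 0.1942]
orientation: [-3.107, 0.457, -0.0]
force: [1.1, 0.1, 0.6]
opening: 0.0508
gripper_force: 0.0
```

```bash
python3 - <<'E'
from h import *
c=cam('top','t3.png'); s=cam('scene','s3.png')
A=up(c['frame'][185:255,370:425],6); B=up(s['frame'][128:188,190:258],6)
h=max(A.shape[0],B.shape[0]); B=cv2.copyMakeBorder(B,0,h-B.shape[0],0,0,cv2.BORDER_CONSTANT)
cv2.imwrite('pics/c3.png',cv2.convertScaleAbs(np.hstack([A,B])[:,:,::-1],alpha=1.7))
E
```

```text
(no output)
```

View pics/c3.png

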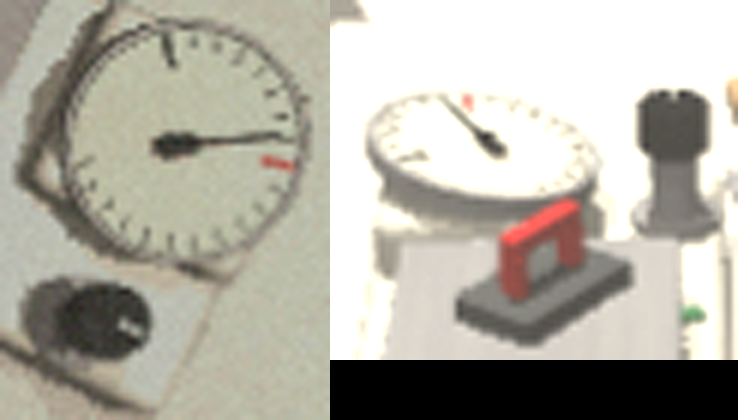

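The red weight stands on the platform. In the top crop the pointer (tip near 290,138) is just anticlockwise of the red line (278,162). I'll measure this in dial coordinates.

```bash
cat >> h.py <<'E'
KN=np.array([.4566,-.306]); e=np.array([np.cos(np.radians(-25.5)),np.sin(np.radians(-25.5)),0])
DN=np.array([-e[0]*np.sin(.2),-e[1]*np.sin(.2),np.cos(.2)])
DC=np.r_[KN+.1075*e[:2],.105]
EX=e*np.cos(.2)+np.array([0,0,np.sin(.2)]); EY=np.cross(DN,EX)
def dial(c,ctr=(0,0)):
    "pixel -> dial-plane coords (mm); returns pointer line, red, zero, rim estimates"
    p=proj(c,DC); R=30; u0,v0=int(p[0])-R,int(p[1])-R
    im=c['frame'][v0:v0+2*R,u0:u0+2*R].astype(int)
    vv,uu=np.mgrid[0:2*R,0:2*R]; uv=np.stack([uu.ravel()+u0,vv.ravel()+v0],1).astype(float)
    q=cv2.undistortPoints(uv[:,None],c['K'],c['d'])[:,0]; d=np.c_[q,np.ones(len(q))]@c['R']; o=-c['R'].T@c['t']
    k=((DC-o)@DN)/(d@DN); P=o+d*k[:,None]-DC
    a=np.stack([P@EX,P@EY],1)*1000-ctr; r=np.hypot(*a.T); g=im.sum(2).ravel()/3
    red=np.clip(im[:,:,0]-im[:,:,1:].max(2),0,None).ravel().astype(float); red[(r>62)|(red<12)]=0
    bg=np.median(g[(r<38)]); w=np.clip(bg-g-.2*bg,0,None)
    out={}
    out['red']=(a*red[:,None]).sum(0)/red.sum()
    sel=(r>14)&(r<37); A=a[sel];W=w[sel]; m=(A*W[:,None]).sum(0)/W.sum()
    th=np.arctan2(m[1],m[0]); near=np.abs((np.arctan2(A[:,1],A[:,0])-th+np.pi)%(2*np.pi)-np.pi)<.4
    A=A[near];W=W[near]; m=(A*W[:,None]).sum(0)/W.sum(); C=((A-m)*W[:,None]).T@(A-m)
    l=np.linalg.eigh(C)[1][:,1]; l*=np.sign(l@m); b=m@l; s=-b+np.sqrt(b*b-m@m+2500)
    out['tip']=m+s*l; out['tipc']=m/np.hypot(*m)*50
    return out,a,w,r
def ang(v): return np.degrees(np.arctan2(v[1],v[0]))
E
python3 - <<'E'
from h import *
for n in('top','scene'):
    c=cam(n); o,a,w,r=dial(c)
    print(n,{k:(v.round(1),round(np.hypot(*v),1),round(ang(v),1)) for k,v in o.items()})
    # zero line: opposite 2 rad anticlockwise of red
    z=np.radians(ang(o['red']))+2; sel=(r>41)&(r<59)&(np.abs((np.arctan2(a[:,1],a[:,0])-z+np.pi)%(2*np.pi)-np.pi)<.14)
    m=(a*(w*sel)[:,None]).sum(0)/(w*sel).sum(); print(' zero',m.round(1),np.hypot(*m).round(1),ang(m).round(1))
    # centre pixel
    print(proj(c,DC))
E
```

```text
top {'red': (array([ 10.4, -48.7]), np.float64(49.8), np.float64(-77.9)), 'tip': (array([ 24.3, -43.7]), np.float64(50.0), np.float64(-60.9)), 'tipc': (array([ 23.2, -44.3]), np.float64(50.0), np.float64(-62.3))}
 zero [39.1 31.3] 50.1 38.7
[400.70426359 208.14522591]
scene {'red': (array([ 12.1, -36. ]), np.float64(38.0), np.float64(-71.5)), 'tip': (array([-15.1,  47.7]), np.float64(50.0), np.float64(107.6)), 'tipc': (array([-4.2, 49.8]), np.float64(50.0), np.float64(94.8))}
 zero [36.8 39.5] 54.0 47.0
[215.83317237 149.86211687]
```

```bash
python3 - <<'E'
from h import *
plan((.47,-.16,.19,-45),(.4566,-.306,.19,-70),(.4566,-.306,.14,-70),(.4566,-.306,.101,-70))
E
```

```text
now [  0.4776   0.0201   0.1941 -16.942 ] tilt [ 1.e-04 -5.e-04 -1.e+00] t 14.8
(0.47, -0.16, 0.19, -45) -> [0.2275, 0.8725, 0.02] [0, 0, 0.312] rows 3.6 
(0.4566, -0.306, 0.19, -70) -> [0.4675, 0.565, 0.0] [0, 0, 0.278] rows 2.9 
(0.4566, -0.306, 0.14, -70) -> [0.0, -0.0, 0.25] [0, 0, -0.0] rows 1.0 
(0.4566, -0.306, 0.101, -70) -> [0.0, -0.0, 0.195] [0, 0, -0.0] rows 0.8
```

{"fn": "jog_arm", "kwargs": {
  "rows": [
    [[0.2275, 0.8725, 0.02], [0, 0, 0.312]],
    [[0.2275, 0.8725, 0.02], [0, 0, 0.312]],
    [[0.2275, 0.8725, 0.02], [0, 0, 0.312]],
    [[0.2275, 0.8725, 0.02], [0, 0, 0.312]],
    [[0.2275, 0.8725, 0.02], [0, 0, 0.312]]
  ],
  "hand": -0.2
}}

```text
t: 15.35
tool_pos: [0.4688, -0.1641, 0.1899]
orientation: [2.897, -1.213, -0.0]
force: [-0.0, 0.8, -0.8]
opening: 0.0556
gripper_force: 0.0
```

{"fn": "jog_arm", "kwargs": {
  "rows": [
    [[0.4675, 0.565, 0], [0, 0, 0.278]],
    [[0.4675, 0.565, 0], [0, 0, 0.278]],
    [[0.4675, 0.565, 0], [0, 0, 0.278]],
    [[0.4675, 0.565, 0], [0, 0, 0.278]],
    [[0.4675, 0.565, 0], [0, 0, 0.278]]
  ]
}}

```text
t: 15.85
tool_pos: [0.4552, -0.3059, 0.1897]
orientation: [-2.571, 1.805, 0.002]
force: [-0.0, 0.1, 0.3]
opening: 0.056
gripper_force: 0.0
```

{"fn": "jog_arm", "kwargs": {
  "rows": [
    [[0, 0, 0.12], [0, 0, 0]],
    [[0, 0, 0.25], [0, 0, 0]],
    [[0, 0, 0.25], [0, 0, 0]],
    [[0, 0, 0.25], [0, 0, 0]],
    [[0, 0, 0.25], [0, 0, 0]]
  ]
}}

```text
t: 16.35
tool_pos: [0.4567, -0.305, 0.142]
orientation: [2.574, -1.802, 0.003]
force: [-0.1, 0.1, 0.5]
opening: 0.0554
gripper_force: 0.0
```

```bash
python3 - <<'E'
from h import *
plan((.4566,-.306,.101,-70))
E
```

```text
now [  0.4567  -0.305    0.142  -69.9901] tilt [ 0.0018 -0.0013 -1.    ] t 16.4
(0.4566, -0.306, 0.101, -70) -> [0.005, 0.0025, 0.205] [0, 0, 0.0] rows 0.8
```

{"fn": "jog_arm", "kwargs": {
  "rows": [
    [[0, 0, 0.08], [0, 0, 0]],
    [[0.0025, 0.0025, 0.16], [0, 0, 0]],
    [[0.0025, 0.0025, 0.205], [0, 0, 0]],
    [[0.0025, 0.0025, 0.205], [0, 0, 0]],
    [[0.0025, 0.0025, 0.205], [0, 0, 0]]
  ]
}}

```text
t: 16.85
tool_pos: [0.4551, -0.3054, 0.0987]
orientation: [-2.572, 1.804, 0.002]
force: [0.5, -0.3, 0.0]
opening: 0.056
gripper_force: 0.0
```

{"fn": "jog_arm", "kwargs": {
  "rows": [
    [[0, 0, 0], [0, 0, 0]],
    [[0, 0, 0], [0, 0, 0]],
    [[0, 0, 0], [0, 0, 0]],
    [[0, 0, 0], [0, 0, 0]],
    [[0, 0, 0], [0, 0, 0]]
  ],
  "hand": 1,
  "squeeze": 15
}}

```text
t: 17.35
tool_pos: [0.459, -0.3049, 0.1003]
orientation: [-2.57, 1.8, -0.009]
force: [15.0, 4.3, -4.6]
opening: 0.0371
gripper_force: 15.0
```

{"fn": "jog_arm", "kwargs": {
  "rows": [
    [[0, 0, 0], [0, 0, 0]],
    [[0, 0, 0], [0, 0, 0]],
    [[0, 0, 0], [0, 0, 0]],
    [[0, 0, 0], [0, 0, 0]]
  ]
}}

```text
t: 17.75
tool_pos: [0.459, -0.3049, 0.1003]
orientation: [-2.57, 1.8, -0.009]
force: [15.0, 3.8, -4.1]
opening: 0.0376
gripper_force: 15.0
```

{"fn": "jog_arm", "kwargs": {
  "rows": [
    [[0, -0.02, 0], [0, 0, 0]],
    [[0, -0.02, 0], [0, 0, 0]],
    [[0, -0.02, 0], [0, 0, 0]],
    [[0, -0.02, 0], [0, 0, 0]]
  ]
}}

```text
t: 18.15
tool_pos: [0.4593, -0.3048, 0.1001]
orientation: [2.572, -1.804, 0.001]
force: [-1.2, 0.1, 4.9]
opening: 0.0374
gripper_force: 15.0
```

{"fn": "jog_arm", "kwargs": {
  "rows": [
    [[0, 0, 0], [0, 0, -0.09]],
    [[0, 0, 0], [0, 0, -0.18]],
    [[0, 0, 0], [0, 0, -0.27]],
    [[0, 0, 0], [0, 0, -0.36]],
    [[0, 0, 0], [0, 0, -0.43]]
  ]
}}

```text
t: 18.65
tool_pos: [0.4603, -0.3041, 0.1002]
orientation: [-3.026, 0.841, -0.003]
force: [2.7, 3.7, 3.9]
opening: 0.0368
gripper_force: 15.0
```

{"fn": "jog_arm", "kwargs": {
  "rows": [
    [[0, 0, 0], [0, 0, -0.09]],
    [[0, 0, 0], [0, 0, -0.18]],
    [[0, 0, 0], [0, 0, -0.27]],
    [[0, 0, 0], [0, 0, -0.36]],
    [[0, 0, 0], [0, 0, -0.43]]
  ]
}}

```text
t: 19.15
tool_pos: [0.4606, -0.303, 0.1001]
orientation: [-3.133, -0.21, -0.004]
force: [1.6, 8.5, 5.7]
opening: 0.0373
gripper_force: 15.0
```

{"fn": "jog_arm", "kwargs": {
  "rows": [
    [[0, 0, 0], [0, 0, 0]],
    [[0, 0, 0], [0, 0, 0]]
  ]
}}

```text
t: 19.35
tool_pos: [0.4605, -0.303, 0.1001]
orientation: [-3.133, -0.202, -0.004]
force: [2.7, 7.6, 4.7]
opening: 0.0373
gripper_force: 15.0
```

```bash
cat > dd.py <<'E'
from h import *
c=cam('top'); o,a,w,r=dial(c)
print({k:(round(np.hypot(*v),1),round(ang(v),1)) for k,v in o.items()})
z=np.radians(ang(o['red']))+2; sel=(r>41)&(r<59)&(np.abs((np.arctan2(a[:,1],a[:,0])-z+np.pi)%(2*np.pi)-np.pi)<.14)
m=(a*(w*sel)[:,None]).sum(0)/(w*sel).sum(); print(' zero',np.hypot(*m).round(1),ang(m).round(1))
cv2.imwrite('pics/dl.png',cv2.convertScaleAbs(up(c['frame'][170:260,350:430,::-1],6),alpha=1.8))
plan()
E
python3 dd.py
```

```text
{'red': (np.float64(52.1), np.float64(-62.4)), 'tip': (np.float64(50.0), np.float64(-60.8)), 'tipc': (np.float64(50.0), np.float64(-62.2))}
 zero 49.2 55.0
now [ 0.4606 -0.303   0.1001  7.3598] tilt [ 0.0026  0.0018 -1.    ] t 19.4
```

{"fn": "jog_arm", "kwargs": {
  "rows": [
    [[0, 0, 0], [0, 0, 0]],
    [[0, 0, 0], [0, 0, 0]],
    [[0, 0, 0], [0, 0, 0]],
    [[0, 0, 0], [0, 0, 0]],
    [[0, 0, 0], [0, 0, 0]]
  ],
  "hand": -0.2
}}

```text
t: 19.9
tool_pos: [0.4591, -0.3044, 0.0991]
orientation: [-3.135, -0.2, 0.0]
force: [-0.1, 0.5, -0.8]
opening: 0.0555
gripper_force: 0.0
```

{"fn": "jog_arm", "kwargs": {
  "rows": [
    [[0, 0, -0.05], [0, 0, 0]],
    [[0, 0, -0.2], [0, 0, 0]],
    [[0, 0, -0.35], [0, 0, 0]],
    [[0, 0, -0.45], [0, 0, 0]],
    [[0, 0, -0.45], [0, 0, 0]]
  ]
}}

```text
t: 20.4
tool_pos: [0.4611, -0.3059, 0.1941]
orientation: [3.13, 0.2, 0.008]
force: [0.7, -1.0, 1.3]
opening: 0.0557
gripper_force: 0.0
```

{"fn": "jog_arm", "kwargs": {
  "rows": [
    [[0, -0.2, 0], [0, 0, 0]],
    [[0, -0.45, 0], [0, 0, 0]],
    [[0, -0.7, 0], [0, 0, 0]],
    [[0, -0.9, 0], [0, 0, 0]],
    [[0, -0.9, 0], [0, 0, 0]]
  ]
}}

```text
t: 20.9
tool_pos: [0.4354, -0.1217, 0.1885]
orientation: [-3.133, -0.207, 0.001]
force: [-0.2, -0.9, -0.2]
opening: 0.0561
gripper_force: 0.0
```

```bash
python3 dd.py; python3 -c "
from h import *
c=cam('top','t4.png');near={'green':(226.5,254),'blue':(253,246.5),'black':(284,231.5),'yellow':(285.5,196),'red':(347,194)}
for k,r in weights(c,near).items(): print(k,r[0].round(4),round(r[1]),round(r[2]),round(r[3],1), SL[k][2:])"
```

```text
{'red': (np.float64(52.2), np.float64(-62.3)), 'tip': (np.float64(50.0), np.float64(-60.7)), 'tipc': (np.float64(50.0), np.float64(-62.2))}
 zero 49.3 55.0
now [ 0.4359 -0.1238  0.1887  7.5277] tilt [-2.e-04  2.e-04 -1.e+00] t 20.9
green [0.4047 0.2148] 65 39 4.4 (66, 38)
blue [0.4382 0.1508] 78 46 4.6 (78, 46)
black [ 0.452  -0.0023] 129 119 -15.5 (60, 34)
yellow [0.6021 0.0171] 70 42 13.9 (70, 42)
red [ 0.6047 -0.2005] 93 59 26.2 (84, 50)
```

View pics/dl.png

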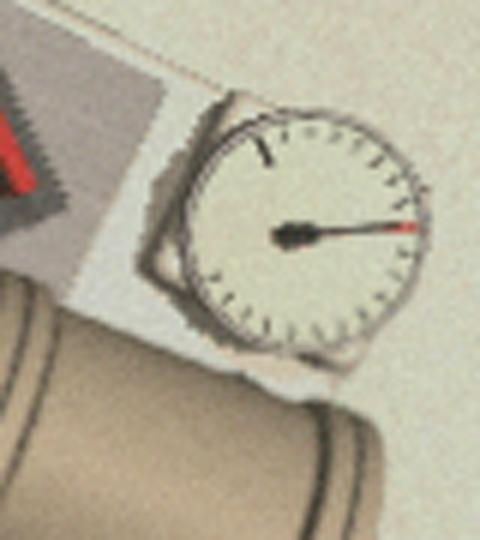

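The pointer now covers the red line: in the crop the tip and the line coincide at about (408,227). The blue weight has been knocked about 3 cm, to (0.438, 0.151). Next I take the red weight back to its bay.

```bash
cat >> h.py <<'E'
BAY={'red':(.5577,.3342),'blue':(.5852,.2811),'yellow':(.6397,.1734),'green':(.5305,.3883),'black':(.6124,.2272)}
E
python3 - <<'E'
from h import *
plan((.5966,-.1827,.20,25.5),(.5966,-.1827,.15,25.5),(.5966,-.1827,.1195,25.5))
plan((.5966,-.01,.19,26),(.58,.17,.19,27),(.5577,.3342,.19,27),start=(.5966,-.1827,.20,25.5))
E
```

```text
now [ 0.4361 -0.1251  0.1888  7.4512] tilt [-2.e-04 -3.e-04 -1.e+00] t 21.0
(0.5966, -0.1827, 0.2, 25.5) -> [0.7575, 0.39, -0.055] [0, 0, -0.201] rows 3.4 
(0.5966, -0.1827, 0.15, 25.5) -> [0.0, -0.0, 0.25] [0, 0, 0.0] rows 1.0 
(0.5966, -0.1827, 0.1195, 25.5) -> [0.0, -0.0, 0.1525] [0, 0, 0.0] rows 0.6 
(0.5966, -0.01, 0.19, 26) -> [0.3725, -0.78, 0.05] [0, 0, -0.006] rows 3.5 
(0.58, 0.17, 0.19, 27) -> [0.32, -0.845, 0.0] [0, 0, -0.011] rows 3.6 
(0.5577, 0.3342, 0.19, 27) -> [0.2725, -0.7825, 0.0] [0, 0, 0.0] rows 3.3
```

{"fn": "jog_arm", "kwargs": {
  "rows": [
    [[0.1, 0.05, -0.055], [0, 0, -0.05]],
    [[0.7575, 0.39, -0.055], [0, 0, -0.201]],
    [[0.7575, 0.39, -0.055], [0, 0, -0.201]],
    [[0.7575, 0.39, -0.055], [0, 0, -0.201]],
    [[0.7575, 0.39, -0.055], [0, 0, -0.201]]
  ],
  "hand": -0.1
}}

```text
t: 21.5
tool_pos: [0.5986, -0.1869, 0.1937]
orientation: [-3.062, -0.687, 0.01]
force: [-0.5, 0.9, -1.3]
opening: 0.0507
gripper_force: 0.0
```

{"fn": "jog_arm", "kwargs": {
  "rows": [
    [[0, 0, 0], [0, 0, 0]],
    [[0, 0, 0.12], [0, 0, 0]],
    [[0, 0, 0.25], [0, 0, 0]],
    [[0, 0, 0.25], [0, 0, 0]],
    [[0, 0, 0.25], [0, 0, 0]]
  ]
}}

```text
t: 22.0
tool_pos: [0.5956, -0.1841, 0.1513]
orientation: [3.065, 0.69, 0.0]
force: [0.4, -0.4, 0.5]
opening: 0.051
gripper_force: 0.0
```

```bash
python3 - <<'E'
from h import *
plan((.5966,-.1827,.1195,25.5))
E
```

```text
now [ 0.5956 -0.1841  0.1513 25.3808] tilt [ 3.e-04 -3.e-04 -1.e+00] t 22.0
(0.5966, -0.1827, 0.1195, 25.5) -> [0.0075, -0.005, 0.16] [0, 0, -0.001] rows 0.6
```

{"fn": "jog_arm", "kwargs": {
  "rows": [
    [[0.0075, -0.005, 0.08], [0, 0, 0]],
    [[0.0075, -0.005, 0.16], [0, 0, 0]],
    [[0.0075, -0.005, 0.16], [0, 0, 0]],
    [[0.0075, -0.005, 0.16], [0, 0, 0]]
  ]
}}

```text
t: 22.4
tool_pos: [0.5967, -0.182, 0.1173]
orientation: [-3.064, -0.691, 0.002]
force: [0.7, -0.3, 0.8]
opening: 0.0511
gripper_force: 0.0
```

{"fn": "jog_arm", "kwargs": {
  "rows": [
    [[0, 0, 0], [0, 0, 0]],
    [[0, 0, 0], [0, 0, 0]],
    [[0, 0, 0], [0, 0, 0]],
    [[0, 0, 0], [0, 0, 0]],
    [[0, 0, 0], [0, 0, 0]]
  ],
  "hand": 1,
  "squeeze": 40
}}

```text
t: 22.9
tool_pos: [0.5975, -0.1823, 0.1184]
orientation: [3.065, 0.691, 0.0]
force: [-1.4, 2.7, 1.5]
opening: 0.0156
gripper_force: 1.5
```

{"fn": "jog_arm", "kwargs": {
  "rows": [
    [[0, 0, 0], [0, 0, 0]],
    [[0, 0, 0], [0, 0, 0]],
    [[0, 0, 0], [0, 0, 0]],
    [[0, 0, 0], [0, 0, 0]],
    [[0, 0, 0], [0, 0, 0]]
  ]
}}

```text
t: 23.4
tool_pos: [0.5974, -0.1821, 0.1182]
orientation: [-3.064, -0.691, 0.0]
force: [-0.8, 2.5, 1.1]
opening: 0.0105
gripper_force: 40.0
```

{"fn": "jog_arm", "kwargs": {
  "rows": [
    [[0, 0, -0.05], [0, 0, 0]],
    [[0, 0, -0.15], [0, 0, 0]],
    [[0, 0, -0.3], [0, 0, 0]],
    [[0, 0, -0.4], [0, 0, 0]],
    [[0, 0, -0.4], [0, 0, 0]]
  ]
}}

```text
t: 23.9
tool_pos: [0.5993, -0.1836, 0.2025]
orientation: [3.061, 0.69, 0.008]
force: [1.1, 0.2, -4.2]
opening: 0.0103
gripper_force: 39.9
```

{"fn": "jog_arm", "kwargs": {
  "rows": [
    [[0.05, -0.1, 0.05], [0, 0, 0]],
    [[0.15, -0.3, 0.05], [0, 0, 0]],
    [[0.25, -0.5, 0.05], [0, 0, -0.006]],
    [[0.33, -0.7, 0.05], [0, 0, -0.006]],
    [[0.3725, -0.78, 0.05], [0, 0, -0.006]]
  ]
}}

```text
t: 24.4
tool_pos: [0.5964, -0.0058, 0.1863]
orientation: [-3.059, -0.709, 0.004]
force: [0.3, -0.2, -4.0]
opening: 0.0104
gripper_force: 39.9
```

{"fn": "jog_arm", "kwargs": {
  "rows": [
    [[0.08, -0.2, 0], [0, 0, 0]],
    [[0.16, -0.4, 0], [0, 0, 0]],
    [[0.24, -0.6, 0], [0, 0, 0]],
    [[0.3, -0.78, 0], [0, 0, -0.011]],
    [[0.32, -0.845, 0], [0, 0, -0.011]]
  ]
}}

```text
t: 24.9
tool_pos: [0.5797, 0.1739, 0.1863]
orientation: [-3.053, -0.737, 0.004]
force: [-0.1, -0.7, -4.9]
opening: 0.0105
gripper_force: 39.9
```

```bash
python3 - <<'E'
from h import *
plan((*BAY['red'],.15,27),(*BAY['red'],.05,27))
E
```

```text
now [ 0.5797  0.1739  0.1863 27.1453] tilt [-2.5e-03  5.0e-04 -1.0e+00] t 24.9
(0.5577, 0.3342, 0.15, 27) -> [0.2675, -0.7625, 0.1825] [0, 0, 0.002] rows 3.3 
(0.5577, 0.3342, 0.05, 27) -> [0.0, -0.0, 0.5] [0, 0, -0.0] rows 2.0
```

{"fn": "jog_arm", "kwargs": {
  "rows": [
    [[0.08, -0.2, 0], [0, 0, 0.002]],
    [[0.15, -0.4, 0.1], [0, 0, 0.002]],
    [[0.22, -0.6, 0.1825], [0, 0, 0.002]],
    [[0.2675, -0.7625, 0.1825], [0, 0, 0.002]],
    [[0.2675, -0.7625, 0.1825], [0, 0, 0.002]]
  ]
}}

```text
t: 25.4
tool_pos: [0.5574, 0.334, 0.1489]
orientation: [-3.054, -0.733, 0.006]
force: [0.9, -0.4, -4.8]
opening: 0.0108
gripper_force: 39.9
```

{"fn": "jog_arm", "kwargs": {
  "rows": [
    [[0, 0, 0.1], [0, 0, 0]],
    [[0, 0, 0.2], [0, 0, 0]],
    [[0, 0, 0.35], [0, 0, 0]],
    [[0, 0, 0.45], [0, 0, 0]],
    [[0, 0, 0.45], [0, 0, 0]]
  ]
}}

```text
t: 25.9
tool_pos: [0.5569, 0.3278, 0.0563]
orientation: [3.054, 0.725, -0.013]
force: [-1.4, -1.0, -5.8]
opening: 0.0104
gripper_force: 39.9
```

```bash
python3 - <<'E'
from h import *
plan((*BAY['red'],.029,27))
E
```

```text
now [ 0.5569  0.3278  0.0563 26.7106] tilt [-0.0076 -0.0044 -1.    ] t 25.9
(0.5577, 0.3342, 0.029, 27) -> [0.0175, -0.0275, 0.1375] [0, 0, -0.003] rows 0.6
```

{"fn": "jog_arm", "kwargs": {
  "rows": [
    [[0, 0, 0], [0, 0, 0]],
    [[0, 0, 0], [0, 0, 0]]
  ]
}}

```text
t: 26.1
tool_pos: [0.5612, 0.3308, 0.0635]
orientation: [-3.056, -0.726, -0.004]
force: [0.0, -1.2, -4.3]
opening: 0.0104
gripper_force: 39.9
```

```bash
python3 - <<'E'
from h import *
plan((*BAY['red'],.029,27))
E
```

```text
now [ 0.5612  0.3308  0.0635 26.7379] tilt [ 2.4e-03  9.0e-04 -1.0e+00] t 26.1
(0.5577, 0.3342, 0.029, 27) -> [-0.0075, -0.0225, 0.1725] [0, 0, -0.003] rows 0.7
```

{"fn": "jog_arm", "kwargs": {
  "rows": [
    [[-0.0075, -0.0225, 0], [0, 0, -0.003]],
    [[-0.0075, -0.0225, 0.04], [0, 0, -0.003]],
    [[-0.0075, -0.0225, 0.08], [0, 0, -0.003]],
    [[-0.0075, -0.0225, 0.08], [0, 0, -0.003]],
    [[-0.0075, -0.0225, 0.08], [0, 0, -0.003]]
  ]
}}

```text
t: 26.6
tool_pos: [0.556, 0.3338, 0.0449]
orientation: [3.054, 0.734, -0.002]
force: [0.5, -0.7, -4.0]
opening: 0.0104
gripper_force: 39.9
```

{"fn": "jog_arm", "kwargs": {
  "rows": [
    [[0, 0, 0], [0, 0, 0]],
    [[0, 0, 0], [0, 0, 0]],
    [[0, 0, 0], [0, 0, 0]]
  ]
}}

```text
t: 26.9
tool_pos: [0.5568, 0.3342, 0.0461]
orientation: [-3.054, -0.734, -0.001]
force: [0.6, 0.4, -4.7]
opening: 0.0104
gripper_force: 39.9
```

```bash
python3 - <<'E'
from h import *
plan((*BAY['red'],.029,27))
E
```

```text
now [ 0.5568  0.3342  0.0461 27.0326] tilt [ 5.e-04  3.e-04 -1.e+00] t 26.9
(0.5577, 0.3342, 0.029, 27) -> [0.005, 0.0025, 0.085] [0, 0, 0.0] rows 0.3
```

{"fn": "jog_arm", "kwargs": {
  "rows": [
    [[0.0025, 0, 0.02], [0, 0, 0]],
    [[0.0025, 0, 0.04], [0, 0, 0]],
    [[0.0025, 0, 0.06], [0, 0, 0]],
    [[0.0025, 0, 0.08], [0, 0, 0]],
    [[0.0025, 0, 0.08], [0, 0, 0]]
  ]
}}

```text
t: 27.4
tool_pos: [0.5567, 0.3347, 0.0297]
orientation: [-3.054, -0.735, 0.001]
force: [-2.2, 0.3, -0.8]
opening: 0.0102
gripper_force: 40.0
```

{"fn": "jog_arm", "kwargs": {
  "rows": [
    [[0, 0, 0], [0, 0, 0]],
    [[0, 0, 0], [0, 0, 0]],
    [[0, 0, 0], [0, 0, 0]]
  ]
}}

```text
t: 27.7
tool_pos: [0.557, 0.3344, 0.0298]
orientation: [-3.054, -0.734, -0.0]
force: [-1.5, 1.2, -1.8]
opening: 0.0105
gripper_force: 40.0
```

{"fn": "jog_arm", "kwargs": {
  "rows": [
    [[0, 0, 0.005], [0, 0, 0]],
    [[0, 0, 0.005], [0, 0, 0]],
    [[0, 0, 0.005], [0, 0, 0]],
    [[0, 0, 0.005], [0, 0, 0]],
    [[0, 0, 0.005], [0, 0, 0]]
  ],
  "hand": 0.1
}}

```text
t: 28.2
tool_pos: [0.5573, 0.3343, 0.029]
orientation: [3.055, 0.734, 0.001]
force: [-1.0, -0.9, -0.7]
opening: 0.0411
gripper_force: 0.0
```

{"fn": "jog_arm", "kwargs": {
  "rows": [
    [[0, 0, -0.02], [0, 0, 0]],
    [[0, 0, -0.2], [0, 0, 0]],
    [[0, 0, -0.4], [0, 0, 0]],
    [[0, 0, -0.5], [0, 0, 0]],
    [[0, 0, -0.5], [0, 0, 0]]
  ]
}}

```text
t: 28.7
tool_pos: [0.5598, 0.3357, 0.1343]
orientation: [-3.053, -0.734, -0.013]
force: [1.0, 0.6, 0.3]
opening: 0.0415
gripper_force: 0.0
```

```bash
python3 - <<'E'
from h import *
plan((.48,.27,.13,16),(.4047,.2148,.10,4.5))
E
```

```text
now [ 0.5598  0.3357  0.1343 27.0367] tilt [ 0.0075  0.0037 -1.    ] t 28.7
(0.48, 0.27, 0.13, 16) -> [-0.505, 0.1125, 0.0225] [0, 0, 0.123] rows 2.1 
(0.4047, 0.2148, 0.1, 4.5) -> [-0.4375, 0.16, 0.15] [0, 0, 0.127] rows 2.0
```

{"fn": "jog_arm", "kwargs": {
  "rows": [
    [[-0.2, 0.04, 0.0225], [0, 0, 0.06]],
    [[-0.4, 0.1, 0.0225], [0, 0, 0.1]],
    [[-0.505, 0.1125, 0.0225], [0, 0, 0.123]],
    [[-0.505, 0.1125, 0.0225], [0, 0, 0.123]]
  ]
}}

```text
t: 29.1
tool_pos: [0.4747, 0.2668, 0.1226]
orientation: [3.11, 0.434, -0.005]
force: [-0.3, 0.2, -0.3]
opening: 0.0419
gripper_force: 0.0
```

{"fn": "jog_arm", "kwargs": {
  "rows": [
    [[-0.2, 0.08, 0.07], [0, 0, 0.06]],
    [[-0.4375, 0.16, 0.15], [0, 0, 0.127]],
    [[-0.4375, 0.16, 0.15], [0, 0, 0.127]],
    [[-0.4375, 0.16, 0.15], [0, 0, 0.127]],
    [[-0.4375, 0.16, 0.15], [0, 0, 0.127]]
  ]
}}

```text
t: 29.6
tool_pos: [0.4039, 0.2145, 0.0955]
orientation: [-3.138, -0.126, -0.004]
force: [0.5, -0.6, 0.6]
opening: 0.042
gripper_force: 0.0
```

{"fn": "jog_arm", "kwargs": {
  "rows": [
    [[0, 0, 0], [0, 0, 0]],
    [[0, 0, 0], [0, 0, 0]]
  ]
}}

```text
t: 29.8
tool_pos: [0.4036, 0.2144, 0.0953]
orientation: [-3.138, -0.125, -0.003]
force: [0.2, -0.3, -0.1]
opening: 0.0418
gripper_force: 0.0
```

```bash
python3 - <<'E'
from h import *
plan((.4047,.2148,.0205,4.5))
E
```

```text
now [0.4036 0.2144 0.0953 4.571 ] tilt [ 1.8e-03  8.0e-04 -1.0e+00] t 29.8
(0.4047, 0.2148, 0.0205, 4.5) -> [0.005, -0.0025, 0.375] [0, 0, 0.001] rows 1.5
```

{"fn": "jog_arm", "kwargs": {
  "rows": [
    [[0.005, -0.0025, 0.1], [0, 0, 0]],
    [[0.005, -0.0025, 0.25], [0, 0, 0]],
    [[0.005, -0.0025, 0.375], [0, 0, 0]],
    [[0.005, -0.0025, 0.375], [0, 0, 0]],
    [[0.005, -0.0025, 0.375], [0, 0, 0]]
  ]
}}

```text
t: 30.3
tool_pos: [0.4031, 0.2143, 0.0196]
orientation: [3.139, 0.125, -0.001]
force: [1.4, 0.6, 0.9]
opening: 0.0416
gripper_force: 0.0
```

{"fn": "jog_arm", "kwargs": {
  "rows": [
    [[0, 0, 0], [0, 0, 0]],
    [[0, 0, 0], [0, 0, 0]],
    [[0, 0, 0], [0, 0, 0]],
    [[0, 0, 0], [0, 0, 0]],
    [[0, 0, 0], [0, 0, 0]]
  ],
  "hand": 1,
  "squeeze": 30
}}

```text
t: 30.8
tool_pos: [0.4034, 0.2145, 0.0199]
orientation: [-3.138, -0.124, -0.002]
force: [-0.2, 1.1, 2.7]
opening: 0.0111
gripper_force: 30.0
```

{"fn": "jog_arm", "kwargs": {
  "rows": [
    [[0, 0, 0], [0, 0, 0]],
    [[0, 0, 0], [0, 0, 0]],
    [[0, 0, 0], [0, 0, 0]],
    [[0, 0, 0], [0, 0, 0]],
    [[0, 0, 0], [0, 0, 0]]
  ]
}}

```text
t: 31.3
tool_pos: [0.4034, 0.2145, 0.0198]
orientation: [-3.138, -0.124, -0.001]
force: [-0.9, 1.9, 5.3]
opening: 0.0111
gripper_force: 30.0
```

{"fn": "jog_arm", "kwargs": {
  "rows": [
    [[0, 0, -0.05], [0, 0, 0]],
    [[0, 0, -0.2], [0, 0, 0]],
    [[0, 0, -0.4], [0, 0, 0]],
    [[0, 0, -0.5], [0, 0, 0]],
    [[0, 0, -0.5], [0, 0, 0]]
  ]
}}

```text
t: 31.8
tool_pos: [0.405, 0.2148, 0.1228]
orientation: [-3.138, -0.124, -0.009]
force: [1.0, -0.5, -1.0]
opening: 0.011
gripper_force: 29.9
```

```bash
python3 - <<'E'
from h import *
plan((.48,.31,.12,17),(*BAY['green'],.10,27),(*BAY['green'],.045,27))
E
```

```text
now [0.405  0.2148 0.1228 4.5326] tilt [ 0.0055  0.0018 -1.    ] t 31.8
(0.48, 0.31, 0.12, 17) -> [0.4125, -0.445, 0.015] [0, 0, -0.139] rows 2.4 
(0.5305, 0.3883, 0.1, 27) -> [0.355, -0.3, 0.1] [0, 0, -0.111] rows 1.9 
(0.5305, 0.3883, 0.045, 27) -> [0.0, -0.0, 0.275] [0, 0, 0.0] rows 1.1
```

{"fn": "jog_arm", "kwargs": {
  "rows": [
    [[0.1, -0.1, 0.015], [0, 0, -0.03]],
    [[0.25, -0.27, 0.015], [0, 0, -0.08]],
    [[0.35, -0.4, 0.015], [0, 0, -0.12]],
    [[0.4125, -0.445, 0.015], [0, 0, -0.139]],
    [[0.4125, -0.445, 0.015], [0, 0, -0.139]]
  ]
}}

```text
t: 32.3
tool_pos: [0.4777, 0.3097, 0.1137]
orientation: [3.105, 0.468, -0.005]
force: [0.3, -0.6, -1.9]
opening: 0.0111
gripper_force: 29.9
```

{"fn": "jog_arm", "kwargs": {
  "rows": [
    [[0.1, -0.09, 0.03], [0, 0, -0.03]],
    [[0.25, -0.2, 0.06], [0, 0, -0.08]],
    [[0.355, -0.3, 0.1], [0, 0, -0.111]],
    [[0.355, -0.3, 0.1], [0, 0, -0.111]],
    [[0.355, -0.3, 0.1], [0, 0, -0.111]]
  ]
}}

```text
t: 32.8
tool_pos: [0.5269, 0.3862, 0.094]
orientation: [3.053, 0.732, -0.006]
force: [0.0, 0.2, -1.5]
opening: 0.011
gripper_force: 29.9
```

{"fn": "jog_arm", "kwargs": {
  "rows": [
    [[0, 0, 0.1], [0, 0, 0]],
    [[0, 0, 0.2], [0, 0, 0]],
    [[0, 0, 0.275], [0, 0, 0]],
    [[0, 0, 0.275], [0, 0, 0]],
    [[0, 0, 0.275], [0, 0, 0]]
  ]
}}

```text
t: 33.3
tool_pos: [0.5281, 0.3869, 0.0415]
orientation: [3.055, 0.733, -0.001]
force: [0.0, 1.3, -1.9]
opening: 0.0108
gripper_force: 29.9
```

```bash
python3 - <<'E'
from h import *
plan((*BAY['green'],.0245,27))
E
```

```text
now [ 0.5281  0.3869  0.0415 26.9896] tilt [-5.e-04 -4.e-04 -1.e+00] t 33.3
(0.5305, 0.3883, 0.0245, 27) -> [0.015, -0.0, 0.085] [0, 0, -0.0] rows 0.3
```

{"fn": "jog_arm", "kwargs": {
  "rows": [
    [[0.005, 0, 0.02], [0, 0, 0]],
    [[0.01, 0, 0.04], [0, 0, 0]],
    [[0.01, 0, 0.065], [0, 0, 0]],
    [[0.01, 0, 0.085], [0, 0, 0]],
    [[0.01, 0, 0.085], [0, 0, 0]]
  ]
}}

```text
t: 33.8
tool_pos: [0.5299, 0.3887, 0.0239]
orientation: [-3.054, -0.735, 0.001]
force: [0.2, -0.1, -1.5]
opening: 0.011
gripper_force: 30.0
```

{"fn": "jog_arm", "kwargs": {
  "rows": [
    [[0, 0, 0], [0, 0, 0]],
    [[0, 0, 0], [0, 0, 0]],
    [[0, 0, 0], [0, 0, 0]],
    [[0, 0, 0], [0, 0, 0]],
    [[0, 0, 0], [0, 0, 0]]
  ],
  "hand": 0.1
}}

```text
t: 34.3
tool_pos: [0.5303, 0.3885, 0.0244]
orientation: [-3.055, -0.734, -0.0]
force: [0.4, -0.2, 0.4]
opening: 0.0415
gripper_force: 0.0
```

{"fn": "jog_arm", "kwargs": {
  "rows": [
    [[0, 0, -0.02], [0, 0, 0]],
    [[0, 0, -0.2], [0, 0, 0]],
    [[0, 0, -0.4], [0, 0, 0]],
    [[0, 0, -0.5], [0, 0, 0]],
    [[0, 0, -0.5], [0, 0, 0]]
  ]
}}

```text
t: 34.8
tool_pos: [0.5328, 0.3901, 0.1298]
orientation: [-3.052, -0.734, -0.012]
force: [1.2, 0.1, 0.6]
opening: 0.0418
gripper_force: 0.0
```

```bash
python3 - <<'E'
from h import *
c=cam('top','t5.png');s=cam('scene','s5.png')
for k,r in weights(c,{'black':(284,231.5),'yellow':(285.5,196)}).items(): print(k,r[0].round(4),round(r[1]),round(r[2]),round(r[3],1), SL[k][2:])
for b in blobs(c,'blue'): print(b[0],onz(c,b[0],.042),b[1])
cv2.imwrite('pics/s5c.png',cv2.convertScaleAbs(up(s['frame'][190:350,230:420,::-1],3.5),alpha=1.2))
plan((.50,.25,.14,15),(.4382,.1508,.10,4.6))
E
```

```text
black [0.4818 0.0195] 59 33 31.1 (60, 34)
yellow [0.6021 0.0172] 70 41 12.6 (70, 42)
[198.7 183.4] [0.63910471 0.30536377 0.042     ] 105
[244.5 244.2] [0.43761029 0.1507456  0.042     ] 46
now [ 0.5304  0.3886  0.1246 27.033 ] tilt [ 9.e-04  5.e-04 -1.e+00] t 34.9
(0.5, 0.25, 0.14, 15) -> [-0.45, 0.5475, -0.0775] [0, 0, 0.134] rows 2.9 
(0.4382, 0.1508, 0.1, 4.6) -> [-0.4275, 0.4, 0.2] [0, 0, 0.115] rows 2.5
```

View pics/s5c.png

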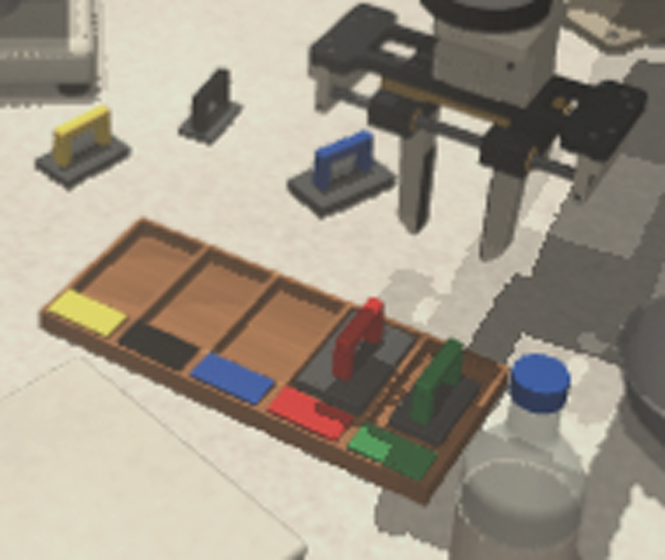

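The red and green weights stand in their bays (handles at about (358,340) and (437,380) in the crop). Blue is next.

{"fn": "jog_arm", "kwargs": {
  "rows": [
    [[-0.1, 0.1, -0.0775], [0, 0, 0.04]],
    [[-0.25, 0.3, -0.0775], [0, 0, 0.09]],
    [[-0.45, 0.5475, -0.0775], [0, 0, 0.134]],
    [[-0.45, 0.5475, -0.0775], [0, 0, 0.134]],
    [[-0.45, 0.5475, -0.0775], [0, 0, 0.134]]
  ]
}}

```text
t: 35.4
tool_pos: [0.4986, 0.2478, 0.1379]
orientation: [3.114, 0.406, -0.005]
force: [-0.2, 0.7, -0.1]
opening: 0.0418
gripper_force: 0.0
```

{"fn": "jog_arm", "kwargs": {
  "rows": [
    [[-0.2, 0.2, 0.1], [0, 0, 0.06]],
    [[-0.4275, 0.4, 0.2], [0, 0, 0.115]],
    [[-0.4275, 0.4, 0.2], [0, 0, 0.115]],
    [[-0.4275, 0.4, 0.2], [0, 0, 0.115]],
    [[-0.4275, 0.4, 0.2], [0, 0, 0.115]]
  ]
}}

```text
t: 35.9
tool_pos: [0.4381, 0.1515, 0.0996]
orientation: [-3.138, -0.127, 0.0]
force: [1.1, -0.1, 0.1]
opening: 0.0418
gripper_force: 0.0
```

{"fn": "jog_arm", "kwargs": {
  "rows": [
    [[0, 0, 0], [0, 0, 0]],
    [[0, 0, 0], [0, 0, 0]]
  ]
}}

```text
t: 36.1
tool_pos: [0.4388, 0.1518, 0.1003]
orientation: [-3.138, -0.129, -0.001]
force: [0.2, -0.2, 0.4]
opening: 0.0419
gripper_force: 0.0
```

```bash
python3 - <<'E'
from h import *
plan((.4382,.1508,.0235,4.6))
E
```

```text
now [0.4388 0.1518 0.1003 4.7076] tilt [ 9.e-04  5.e-04 -1.e+00] t 36.1
(0.4382, 0.1508, 0.0235, 4.6) -> [-0.0025, 0.005, 0.385] [0, 0, 0.001] rows 1.5
```

{"fn": "jog_arm", "kwargs": {
  "rows": [
    [[-0.0025, 0.005, 0.1], [0, 0, 0]],
    [[-0.0025, 0.005, 0.25], [0, 0, 0]],
    [[-0.0025, 0.005, 0.385], [0, 0, 0]],
    [[-0.0025, 0.005, 0.385], [0, 0, 0]],
    [[-0.0025, 0.005, 0.385], [0, 0, 0]]
  ]
}}

```text
t: 36.6
tool_pos: [0.4374, 0.15, 0.0231]
orientation: [3.139, 0.128, -0.001]
force: [0.9, 0.1, -0.2]
opening: 0.0419
gripper_force: 0.0
```

{"fn": "jog_arm", "kwargs": {
  "rows": [
    [[0, 0, 0], [0, 0, 0]],
    [[0, 0, 0], [0, 0, 0]],
    [[0, 0, 0], [0, 0, 0]],
    [[0, 0, 0], [0, 0, 0]],
    [[0, 0, 0], [0, 0, 0]]
  ],
  "hand": 1,
  "squeeze": 35
}}

```text
t: 37.1
tool_pos: [0.4381, 0.1502, 0.0235]
orientation: [-3.138, -0.126, -0.002]
force: [-1.4, 3.9, 4.2]
opening: 0.0106
gripper_force: 35.0
```

{"fn": "jog_arm", "kwargs": {
  "rows": [
    [[0, 0, 0], [0, 0, 0]],
    [[0, 0, 0], [0, 0, 0]],
    [[0, 0, 0], [0, 0, 0]],
    [[0, 0, 0], [0, 0, 0]],
    [[0, 0, 0], [0, 0, 0]]
  ]
}}

```text
t: 37.6
tool_pos: [0.4381, 0.1502, 0.0235]
orientation: [-3.138, -0.127, -0.002]
force: [-1.3, 3.4, 7.3]
opening: 0.0108
gripper_force: 35.0
```

{"fn": "jog_arm", "kwargs": {
  "rows": [
    [[0, 0, -0.05], [0, 0, 0]],
    [[0, 0, -0.2], [0, 0, 0]],
    [[0, 0, -0.4], [0, 0, 0]],
    [[0, 0, -0.5], [0, 0, 0]],
    [[0, 0, -0.5], [0, 0, 0]]
  ]
}}

```text
t: 38.1
tool_pos: [0.4396, 0.1497, 0.1262]
orientation: [-3.139, -0.127, -0.009]
force: [1.3, -0.3, -3.1]
opening: 0.011
gripper_force: 34.9
```

```bash
python3 - <<'E'
from h import *
plan((.52,.22,.13,16),(*BAY['blue'],.10,27),(*BAY['blue'],.05,27))
E
```

```text
now [0.4396 0.1497 0.1262 4.6166] tilt [ 5.6e-03  6.0e-04 -1.0e+00] t 38.1
(0.52, 0.22, 0.13, 16) -> [0.43, -0.3175, -0.02] [0, 0, -0.126] rows 2.1 
(0.5852, 0.2811, 0.1, 27) -> [0.3975, -0.205, 0.15] [0, 0, -0.123] rows 1.9 
(0.5852, 0.2811, 0.05, 27) -> [-0.0, 0.0, 0.25] [0, 0, 0.0] rows 1.0
```

{"fn": "jog_arm", "kwargs": {
  "rows": [
    [[0.1, -0.07, -0.02], [0, 0, -0.03]],
    [[0.25, -0.18, -0.02], [0, 0, -0.08]],
    [[0.37, -0.28, -0.02], [0, 0, -0.11]],
    [[0.43, -0.3175, -0.02], [0, 0, -0.126]],
    [[0.43, -0.3175, -0.02], [0, 0, -0.126]]
  ]
}}

```text
t: 38.6
tool_pos: [0.5175, 0.2201, 0.1241]
orientation: [3.11, 0.438, -0.005]
force: [0.1, -0.4, -3.1]
opening: 0.0105
gripper_force: 34.9
```

{"fn": "jog_arm", "kwargs": {
  "rows": [
    [[0.1, -0.05, 0.03], [0, 0, -0.03]],
    [[0.25, -0.13, 0.08], [0, 0, -0.08]],
    [[0.35, -0.18, 0.15], [0, 0, -0.11]],
    [[0.3975, -0.205, 0.15], [0, 0, -0.123]],
    [[0.3975, -0.205, 0.15], [0, 0, -0.123]]
  ]
}}

```text
t: 39.1
tool_pos: [0.5819, 0.2806, 0.0941]
orientation: [3.054, 0.734, -0.006]
force: [0.4, -0.3, -3.5]
opening: 0.0105
gripper_force: 34.9
```

{"fn": "jog_arm", "kwargs": {
  "rows": [
    [[0, 0, 0.1], [0, 0, 0]],
    [[0, 0, 0.2], [0, 0, 0]],
    [[0, 0, 0.25], [0, 0, 0]],
    [[0, 0, 0.25], [0, 0, 0]],
    [[0, 0, 0.25], [0, 0, 0]]
  ]
}}

```text
t: 39.6
tool_pos: [0.583, 0.2807, 0.0472]
orientation: [3.055, 0.733, -0.0]
force: [0.7, -0.0, -3.4]
opening: 0.0104
gripper_force: 34.9
```

```bash
python3 - <<'E'
from h import *
plan((*BAY['blue'],.0280,27))
E
```

```text
now [ 0.583   0.2807  0.0472 26.9962] tilt [-0.e+00 -1.e-04 -1.e+00] t 39.6
(0.5852, 0.2811, 0.028, 27) -> [0.01, 0.0025, 0.095] [0, 0, -0.0] rows 0.4
```

{"fn": "jog_arm", "kwargs": {
  "rows": [
    [[0.005, 0, 0.02], [0, 0, 0]],
    [[0.01, 0, 0.045], [0, 0, 0]],
    [[0.01, 0, 0.07], [0, 0, 0]],
    [[0.01, 0, 0.095], [0, 0, 0]],
    [[0.01, 0, 0.095], [0, 0, 0]]
  ]
}}

```text
t: 40.1
tool_pos: [0.5846, 0.2822, 0.0271]
orientation: [-3.054, -0.734, 0.001]
force: [-1.0, -0.4, -3.4]
opening: 0.0112
gripper_force: 34.9
```

{"fn": "jog_arm", "kwargs": {
  "rows": [
    [[0, 0, 0], [0, 0, 0]],
    [[0, 0, 0], [0, 0, 0]],
    [[0, 0, 0], [0, 0, 0]],
    [[0, 0, 0], [0, 0, 0]],
    [[0, 0, 0], [0, 0, 0]]
  ],
  "hand": 0.1
}}

```text
t: 40.6
tool_pos: [0.5852, 0.282, 0.028]
orientation: [-3.055, -0.734, -0.001]
force: [0.6, -1.1, 0.1]
opening: 0.0407
gripper_force: 0.0
```

{"fn": "jog_arm", "kwargs": {
  "rows": [
    [[0, 0, -0.02], [0, 0, 0]],
    [[0, 0, -0.2], [0, 0, 0]],
    [[0, 0, -0.4], [0, 0, 0]],
    [[0, 0, -0.5], [0, 0, 0]],
    [[0, 0, -0.5], [0, 0, 0]]
  ]
}}

```text
t: 41.1
tool_pos: [0.5879, 0.2831, 0.1333]
orientation: [-3.053, -0.734, -0.013]
force: [0.7, -0.3, -0.0]
opening: 0.0422
gripper_force: 0.0
```

```bash
python3 - <<'E'
from h import *
plan((.53,.13,.13,30),(.4817,.0196,.10,31.1))
E
```

```text
now [ 0.5879  0.2831  0.1333 27.0351] tilt [ 0.0077  0.003  -1.    ] t 41.1
(0.53, 0.13, 0.13, 30) -> [-0.605, 0.55, 0.0175] [0, 0, -0.033] rows 3.3 
(0.4817, 0.0196, 0.1, 31.1) -> [-0.485, 0.3575, 0.15] [0, 0, -0.012] rows 2.5
```

{"fn": "jog_arm", "kwargs": {
  "rows": [
    [[-0.1, 0.1, 0.0175], [0, 0, 0]],
    [[-0.3, 0.27, 0.0175], [0, 0, 0]],
    [[-0.5, 0.45, 0.0175], [0, 0, -0.033]],
    [[-0.605, 0.55, 0.0175], [0, 0, -0.033]],
    [[-0.605, 0.55, 0.0175], [0, 0, -0.033]]
  ]
}}

```text
t: 41.6
tool_pos: [0.5251, 0.1253, 0.1227]
orientation: [3.035, 0.808, -0.005]
force: [0.3, 0.4, 1.1]
opening: 0.0423
gripper_force: 0.0
```

{"fn": "jog_arm", "kwargs": {
  "rows": [
    [[-0.2, 0.15, 0.05], [0, 0, 0]],
    [[-0.4, 0.3, 0.1], [0, 0, -0.012]],
    [[-0.485, 0.3575, 0.15], [0, 0, -0.012]],
    [[-0.485, 0.3575, 0.15], [0, 0, -0.012]],
    [[-0.485, 0.3575, 0.15], [0, 0, -0.012]]
  ]
}}

```text
t: 42.1
tool_pos: [0.4788, 0.019, 0.0938]
orientation: [-3.026, -0.84, 0.001]
force: [0.1, 0.2, -0.1]
opening: 0.0417
gripper_force: 0.0
```

{"fn": "jog_arm", "kwargs": {
  "rows": [
    [[0, 0, 0], [0, 0, 0]],
    [[0, 0, 0], [0, 0, 0]]
  ]
}}

```text
t: 42.3
tool_pos: [0.4798, 0.0197, 0.0947]
orientation: [3.026, 0.844, 0.001]
force: [-0.2, 0.3, -0.4]
opening: 0.0415
gripper_force: 0.0
```

```bash
python3 - <<'E'
from h import *
plan((.4817,.0196,.0215,31.1))
E
```

```text
now [4.79800e-01 1.97000e-02 9.47000e-02 3.11656e+01] tilt [ 8.e-04  2.e-04 -1.e+00] t 42.3
(0.4817, 0.0196, 0.0215, 31.1) -> [0.0075, 0.005, 0.365] [0, 0, 0.001] rows 1.5
```

{"fn": "jog_arm", "kwargs": {
  "rows": [
    [[0.0075, 0.005, 0.1], [0, 0, 0]],
    [[0.0075, 0.005, 0.25], [0, 0, 0]],
    [[0.0075, 0.005, 0.365], [0, 0, 0]],
    [[0.0075, 0.005, 0.365], [0, 0, 0]],
    [[0.0075, 0.005, 0.365], [0, 0, 0]]
  ]
}}

```text
t: 42.8
tool_pos: [0.4808, 0.0192, 0.0216]
orientation: [-3.026, -0.843, 0.001]
force: [0.5, 0.1, -0.4]
opening: 0.0417
gripper_force: 0.0
```

{"fn": "jog_arm", "kwargs": {
  "rows": [
    [[0, 0, 0], [0, 0, 0]],
    [[0, 0, 0], [0, 0, 0]],
    [[0, 0, 0], [0, 0, 0]],
    [[0, 0, 0], [0, 0, 0]],
    [[0, 0, 0], [0, 0, 0]]
  ],
  "hand": 1,
  "squeeze": 30
}}

```text
t: 43.3
tool_pos: [0.481, 0.0185, 0.0216]
orientation: [3.027, 0.842, 0.001]
force: [-0.3, 0.2, 0.2]
opening: 0.0067
gripper_force: 0.0
```

{"fn": "jog_arm", "kwargs": {
  "rows": [
    [[0, 0, 0], [0, 0, 0]],
    [[0, 0, 0], [0, 0, 0]],
    [[0, 0, 0], [0, 0, 0]],
    [[0, 0, 0], [0, 0, 0]],
    [[0, 0, 0], [0, 0, 0]]
  ]
}}

```text
t: 43.8
tool_pos: [0.4807, 0.0185, 0.0212]
orientation: [-3.027, -0.842, 0.0]
force: [0.5, -0.3, -0.3]
opening: -0.0
gripper_force: 0.0
```

{"fn": "jog_arm", "kwargs": {
  "rows": [
    [[0, 0, -0.05], [0, 0, 0]],
    [[0, 0, -0.2], [0, 0, 0]],
    [[0, 0, -0.4], [0, 0, 0]],
    [[0, 0, -0.5], [0, 0, 0]],
    [[0, 0, -0.5], [0, 0, 0]]
  ]
}}

```text
t: 44.3
tool_pos: [0.4838, 0.0183, 0.1261]
orientation: [3.024, 0.841, 0.011]
force: [0.9, 0.3, -0.2]
opening: 0.0005
gripper_force: 0.0
```

```bash
python3 - <<'E'
from h import *
plan((.55,.13,.13,29),(*BAY['black'],.10,27),(*BAY['black'],.05,27))
E
```

```text
now [4.83800e-01 1.83000e-02 1.26100e-01 3.10829e+01] tilt [ 7.7e-03 -5.0e-04 -1.0e+00] t 44.3
(0.55, 0.13, 0.13, 29) -> [0.5725, -0.3075, -0.02] [0, 0, 0.023] rows 2.6 
(0.6124, 0.2272, 0.1, 27) -> [0.5075, -0.2725, 0.15] [0, 0, 0.022] rows 2.4 
(0.6124, 0.2272, 0.05, 27) -> [0.0, -0.0, 0.25] [0, 0, 0.0] rows 1.0
```

The grip closed on nothing, so I move aside and look.

{"fn": "jog_arm", "kwargs": {
  "rows": [
    [[0.5, -0.3, -0.02], [0, 0, 0]],
    [[0.5, -0.3, -0.02], [0, 0, 0]],
    [[0.5, -0.3, -0.02], [0, 0, 0]],
    [[0.5, -0.3, -0.02], [0, 0, 0]],
    [[0.5, -0.3, -0.02], [0, 0, 0]]
  ],
  "hand": 0.1
}}

```text
t: 44.8
tool_pos: [0.5345, 0.1213, 0.1242]
orientation: [3.026, 0.843, -0.003]
force: [-0.5, -0.6, -0.9]
opening: 0.0362
gripper_force: 0.0
```

```bash
python3 - <<'E'
from h import *
c=cam('top','t6.png'); s=cam('scene')
A=up(c['frame'][150:260,210:310,::-1],4);B=up(s['frame'][190:300,230:330,::-1],4)
cv2.imwrite('pics/c6.png',cv2.convertScaleAbs(np.hstack([A,B]),alpha=1.6))
E
```

View pics/c6.png

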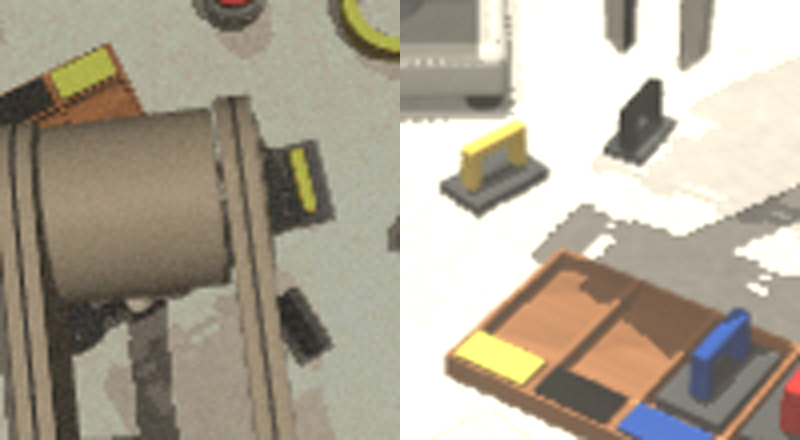

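The black weight is still standing upright, at about (302,325) in the top crop. I'll clear the view and measure it.

{"fn": "jog_arm", "kwargs": {
  "rows": [
    [[0, -0.8, 0], [0, 0, 0]],
    [[0, -0.8, 0], [0, 0, 0]],
    [[0, -0.8, 0], [0, 0, 0]],
    [[0, -0.8, 0], [0, 0, 0]],
    [[0, -0.8, 0], [0, 0, 0]]
  ]
}}

```text
t: 45.4
tool_pos: [0.452, 0.2588, 0.1253]
orientation: [3.026, 0.845, 0.0]
force: [0.1, 0.4, 0.9]
opening: 0.0415
gripper_force: 0.0
```

```bash
python3 - <<'E'
from h import *
c=cam('top','t7.png'); s=cam('scene')
for k,r in weights(c,{'black':(285.5,231),'yellow':(285.5,196)}).items(): print(k,r[0].round(4),round(r[1]),round(r[2]),round(r[3],1), SL[k][2:])
plan((.4817,.0196,.1,31.1))
E
```

```text
black [0.4822 0.0189] 60 35 33.8 (60, 34)
yellow [0.6017 0.017 ] 71 42 13.9 (70, 42)
now [ 0.4533  0.2572  0.1253 31.0534] tilt [ 5.e-04 -6.e-04 -1.e+00] t 45.5
(0.4817, 0.0196, 0.1, 31.1) -> [-0.4925, 1.09, 0.1275] [0, 0, -0.001] rows 4.8 TOO BIG
```

```bash
python3 - <<'E'
from h import *
plan((.47,.14,.12,33),(.4822,.019,.09,33.5))
E
```

```text
now [ 0.4533  0.2572  0.1253 31.0534] tilt [ 5.e-04 -6.e-04 -1.e+00] t 45.5
(0.47, 0.14, 0.12, 33) -> [-0.23, 0.545, 0.0275] [0, 0, -0.022] rows 2.4 
(0.4822, 0.019, 0.09, 33.5) -> [-0.28, 0.54, 0.15] [0, 0, -0.005] rows 2.5
```

{"fn": "jog_arm", "kwargs": {
  "rows": [
    [[-0.1, 0.25, 0.0275], [0, 0, 0]],
    [[-0.23, 0.545, 0.0275], [0, 0, -0.022]],
    [[-0.23, 0.545, 0.0275], [0, 0, -0.022]],
    [[-0.23, 0.545, 0.0275], [0, 0, -0.022]]
  ]
}}

```text
t: 45.9
tool_pos: [0.4706, 0.1371, 0.1197]
orientation: [3.013, 0.884, -0.0]
force: [0.2, 0.9, 0.3]
opening: 0.0416
gripper_force: 0.0
```

{"fn": "jog_arm", "kwargs": {
  "rows": [
    [[-0.13, 0.27, 0.07], [0, 0, 0]],
    [[-0.28, 0.54, 0.15], [0, 0, -0.005]],
    [[-0.28, 0.54, 0.15], [0, 0, -0.005]],
    [[-0.28, 0.54, 0.15], [0, 0, -0.005]],
    [[-0.28, 0.54, 0.15], [0, 0, -0.005]]
  ]
}}

```text
t: 46.4
tool_pos: [0.4818, 0.02, 0.0897]
orientation: [-3.009, -0.902, 0.0]
force: [0.1, -0.2, -0.1]
opening: 0.042
gripper_force: 0.0
```

{"fn": "jog_arm", "kwargs": {
  "rows": [
    [[0, 0, 0], [0, 0, 0]],
    [[0, 0, 0], [0, 0, 0]]
  ]
}}

```text
t: 46.6
tool_pos: [0.482, 0.0214, 0.0902]
orientation: [3.008, 0.908, 0.001]
force: [0.4, -0.3, 0.5]
opening: 0.0419
gripper_force: 0.0
```

```bash
python3 - <<'E'
from h import *
plan((.4822,.019,.0165,33.5))
E
```

```text
now [4.8200e-01 2.1400e-02 9.0200e-02 3.3583e+01] tilt [ 7.e-04  2.e-04 -1.e+00] t 46.6
(0.4822, 0.019, 0.0165, 33.5) -> [-0.005, 0.01, 0.3675] [0, 0, 0.001] rows 1.5
```

{"fn": "jog_arm", "kwargs": {
  "rows": [
    [[-0.0025, 0.005, 0.1], [0, 0, 0]],
    [[-0.005, 0.01, 0.25], [0, 0, 0]],
    [[-0.005, 0.01, 0.3675], [0, 0, 0]],
    [[-0.005, 0.01, 0.3675], [0, 0, 0]],
    [[-0.005, 0.01, 0.3675], [0, 0, 0]]
  ]
}}

```text
t: 47.1
tool_pos: [0.4818, 0.0189, 0.0166]
orientation: [-3.007, -0.907, 0.001]
force: [-0.1, 0.1, 0.1]
opening: 0.0418
gripper_force: 0.0
```

{"fn": "jog_arm", "kwargs": {
  "rows": [
    [[0, 0, 0], [0, 0, 0]],
    [[0, 0, 0], [0, 0, 0]],
    [[0, 0, 0], [0, 0, 0]],
    [[0, 0, 0], [0, 0, 0]],
    [[0, 0, 0], [0, 0, 0]]
  ],
  "hand": 1,
  "squeeze": 30
}}

```text
t: 47.6
tool_pos: [0.4823, 0.0182, 0.0167]
orientation: [3.008, 0.906, 0.001]
force: [-0.6, 1.0, 2.7]
opening: 0.011
gripper_force: 29.9
```

{"fn": "jog_arm", "kwargs": {
  "rows": [
    [[0, 0, 0], [0, 0, 0]],
    [[0, 0, 0], [0, 0, 0]],
    [[0, 0, 0], [0, 0, 0]]
  ]
}}

```text
t: 47.9
tool_pos: [0.4823, 0.0183, 0.0167]
orientation: [3.008, 0.906, 0.001]
force: [-2.1, 1.4, 6.4]
opening: 0.0115
gripper_force: 30.0
```

Gripped this time.

{"fn": "jog_arm", "kwargs": {
  "rows": [
    [[0, 0, -0.05], [0, 0, 0]],
    [[0, 0, -0.2], [0, 0, 0]],
    [[0, 0, -0.4], [0, 0, 0]],
    [[0, 0, -0.55], [0, 0, 0]],
    [[0, 0, -0.55], [0, 0, 0]]
  ]
}}

```text
t: 48.4
tool_pos: [0.4853, 0.0178, 0.1318]
orientation: [3.005, 0.905, 0.012]
force: [-0.1, -0.1, -0.1]
opening: 0.0112
gripper_force: 29.9
```

```bash
python3 - <<'E'
from h import *
plan((.55,.13,.13,30),(*BAY['black'],.10,27),(*BAY['black'],.045,27))
E
```

```text
now [4.8530e-01 1.7800e-02 1.3180e-01 3.3513e+01] tilt [ 8.5e-03 -8.0e-04 -1.0e+00] t 48.4
(0.55, 0.13, 0.13, 30) -> [0.58, -0.29, 0.01] [0, 0, 0.039] rows 2.6 
(0.6124, 0.2272, 0.1, 27) -> [0.5125, -0.2625, 0.15] [0, 0, 0.033] rows 2.4 
(0.6124, 0.2272, 0.045, 27) -> [0.0, -0.0, 0.275] [0, 0, 0.0] rows 1.1
```

{"fn": "jog_arm", "kwargs": {
  "rows": [
    [[0.1, -0.05, 0.01], [0, 0, 0.01]],
    [[0.3, -0.15, 0.01], [0, 0, 0.02]],
    [[0.5, -0.25, 0.01], [0, 0, 0.039]],
    [[0.58, -0.29, 0.01], [0, 0, 0.039]],
    [[0.58, -0.29, 0.01], [0, 0, 0.039]]
  ]
}}

```text
t: 48.9
tool_pos: [0.5464, 0.1326, 0.1228]
orientation: [-3.033, -0.817, 0.003]
force: [-0.5, -0.2, -1.5]
opening: 0.0109
gripper_force: 29.9
```

{"fn": "jog_arm", "kwargs": {
  "rows": [
    [[0.1, -0.05, 0.03], [0, 0, 0.01]],
    [[0.3, -0.15, 0.08], [0, 0, 0.02]],
    [[0.45, -0.23, 0.15], [0, 0, 0.033]],
    [[0.5125, -0.2625, 0.15], [0, 0, 0.033]],
    [[0.5125, -0.2625, 0.15], [0, 0, 0.033]]
  ]
}}

```text
t: 49.4
tool_pos: [0.6083, 0.2276, 0.0923]
orientation: [3.054, 0.736, -0.005]
force: [-0.9, 0.1, -0.4]
opening: 0.0111
gripper_force: 29.9
```

{"fn": "jog_arm", "kwargs": {
  "rows": [
    [[0, 0, 0.1], [0, 0, 0]],
    [[0, 0, 0.2], [0, 0, 0]],
    [[0, 0, 0.25], [0, 0, 0]],
    [[0, 0, 0.25], [0, 0, 0]],
    [[0, 0, 0.25], [0, 0, 0]]
  ]
}}

```text
t: 49.9
tool_pos: [0.6092, 0.2266, 0.0448]
orientation: [3.055, 0.733, 0.0]
force: [-0.2, -0.3, -1.3]
opening: 0.0116
gripper_force: 29.9
```

```bash
python3 - <<'E'
from h import *
plan((*BAY['black'],.0212,27))
E
```

```text
now [ 0.6092  0.2266  0.0448 26.9999] tilt [ 2.e-04 -1.e-04 -1.e+00] t 49.9
(0.6124, 0.2272, 0.0212, 27) -> [0.015, 0.005, 0.1175] [0, 0, -0.0] rows 0.5
```

{"fn": "jog_arm", "kwargs": {
  "rows": [
    [[0.005, 0, 0.03], [0, 0, 0]],
    [[0.015, 0, 0.06], [0, 0, 0]],
    [[0.015, 0, 0.09], [0, 0, 0]],
    [[0.015, 0, 0.1175], [0, 0, 0]],
    [[0.015, 0, 0.1175], [0, 0, 0]]
  ]
}}

```text
t: 50.4
tool_pos: [0.6115, 0.2292, 0.0204]
orientation: [-3.054, -0.735, 0.001]
force: [-0.1, -0.6, -1.6]
opening: 0.0112
gripper_force: 30.0
```

{"fn": "jog_arm", "kwargs": {
  "rows": [
    [[0, 0, 0], [0, 0, 0]],
    [[0, 0, 0], [0, 0, 0]],
    [[0, 0, 0], [0, 0, 0]],
    [[0, 0, 0], [0, 0, 0]],
    [[0, 0, 0], [0, 0, 0]]
  ],
  "hand": 0.1
}}

```text
t: 50.9
tool_pos: [0.6119, 0.2286, 0.0208]
orientation: [3.055, 0.734, 0.0]
force: [-1.5, -0.3, 0.4]
opening: 0.0413
gripper_force: 0.0
```

{"fn": "jog_arm", "kwargs": {
  "rows": [
    [[0, 0, -0.02], [0, 0, 0]],
    [[0, 0, -0.2], [0, 0, 0]],
    [[0, 0, -0.4], [0, 0, 0]],
    [[0, 0, -0.5], [0, 0, 0]],
    [[0, 0, -0.5], [0, 0, 0]]
  ]
}}

```text
t: 51.4
tool_pos: [0.6148, 0.2296, 0.1263]
orientation: [-3.054, -0.734, -0.013]
force: [0.4, -0.2, 0.3]
opening: 0.0419
gripper_force: 0.0
```

```bash
python3 - <<'E'
from h import *
plan((.60,.12,.13,20),(.6019,.017,.10,13.9))
E
```

```text
now [ 0.6148  0.2296  0.1263 27.0365] tilt [ 0.008   0.0023 -1.    ] t 51.4
(0.6, 0.12, 0.13, 20) -> [-0.315, 0.455, -0.0175] [0, 0, 0.078] rows 2.2 
(0.6019, 0.017, 0.1, 13.9) -> [-0.1675, 0.4875, 0.15] [0, 0, 0.068] rows 2.1
```

{"fn": "jog_arm", "kwargs": {
  "rows": [
    [[-0.1, 0.15, -0.0175], [0, 0, 0.02]],
    [[-0.2, 0.3, -0.0175], [0, 0, 0.05]],
    [[-0.315, 0.455, -0.0175], [0, 0, 0.078]],
    [[-0.315, 0.455, -0.0175], [0, 0, 0.078]],
    [[-0.315, 0.455, -0.0175], [0, 0, 0.078]]
  ]
}}

```text
t: 51.9
tool_pos: [0.5965, 0.1182, 0.1232]
orientation: [-3.094, -0.544, 0.002]
force: [-0.2, 0.4, -0.8]
opening: 0.042
gripper_force: 0.0
```

{"fn": "jog_arm", "kwargs": {
  "rows": [
    [[-0.08, 0.24, 0.05], [0, 0, 0.03]],
    [[-0.1675, 0.4875, 0.15], [0, 0, 0.068]],
    [[-0.1675, 0.4875, 0.15], [0, 0, 0.068]],
    [[-0.1675, 0.4875, 0.15], [0, 0, 0.068]],
    [[-0.1675, 0.4875, 0.15], [0, 0, 0.068]]
  ]
}}

```text
t: 52.4
tool_pos: [0.5992, 0.0174, 0.0942]
orientation: [-3.117, -0.382, -0.0]
force: [0.9, -0.3, -0.1]
opening: 0.0419
gripper_force: 0.0
```

{"fn": "jog_arm", "kwargs": {
  "rows": [
    [[0, 0, 0], [0, 0, 0]],
    [[0, 0, 0], [0, 0, 0]]
  ]
}}

```text
t: 52.6
tool_pos: [0.5995, 0.0174, 0.0949]
orientation: [-3.118, -0.383, -0.002]
force: [0.1, 0.1, -0.1]
opening: 0.0418
gripper_force: 0.0
```

```bash
python3 - <<'E'
from h import *
plan((.6019,.017,.0215,13.9))
E
```

```text
now [ 0.5995  0.0174  0.0949 14.0157] tilt [ 1.1e-03  2.0e-04 -1.0e+00] t 52.6
(0.6019, 0.017, 0.0215, 13.9) -> [0.0125, 0.005, 0.3675] [0, 0, 0.001] rows 1.5
```

{"fn": "jog_arm", "kwargs": {
  "rows": [
    [[0.01, 0, 0.1], [0, 0, 0]],
    [[0.01, 0.0025, 0.25], [0, 0, 0]],
    [[0.01, 0.0025, 0.3675], [0, 0, 0]],
    [[0.01, 0.0025, 0.3675], [0, 0, 0]],
    [[0.01, 0.0025, 0.3675], [0, 0, 0]]
  ]
}}

```text
t: 53.1
tool_pos: [0.6009, 0.0166, 0.0211]
orientation: [-3.118, -0.381, 0.001]
force: [-0.4, -1.2, 0.3]
opening: 0.0418
gripper_force: 0.0
```

{"fn": "jog_arm", "kwargs": {
  "rows": [
    [[0, 0, 0], [0, 0, 0]],
    [[0, 0, 0], [0, 0, 0]],
    [[0, 0, 0], [0, 0, 0]],
    [[0, 0, 0], [0, 0, 0]],
    [[0, 0, 0], [0, 0, 0]]
  ],
  "hand": 1,
  "squeeze": 30
}}

```text
t: 53.6
tool_pos: [0.6014, 0.0162, 0.0214]
orientation: [-3.118, -0.38, -0.002]
force: [-0.9, 2.5, 2.8]
opening: 0.0108
gripper_force: 30.0
```

{"fn": "jog_arm", "kwargs": {
  "rows": [
    [[0, 0, 0], [0, 0, 0]],
    [[0, 0, 0], [0, 0, 0]],
    [[0, 0, 0], [0, 0, 0]]
  ]
}}

```text
t: 53.9
tool_pos: [0.6014, 0.0162, 0.0213]
orientation: [-3.118, -0.38, -0.001]
force: [-1.4, 2.4, 4.9]
opening: 0.0106
gripper_force: 30.0
```

{"fn": "jog_arm", "kwargs": {
  "rows": [
    [[0, 0, -0.05], [0, 0, 0]],
    [[0, 0, -0.2], [0, 0, 0]],
    [[0, 0, -0.4], [0, 0, 0]],
    [[0, 0, -0.5], [0, 0, 0]],
    [[0, 0, -0.5], [0, 0, 0]]
  ]
}}

```text
t: 54.4
tool_pos: [0.6036, 0.0154, 0.1251]
orientation: [3.117, 0.379, 0.01]
force: [0.3, -0.1, -1.0]
opening: 0.0108
gripper_force: 30.0
```

```bash
python3 - <<'E'
from h import *
plan((*BAY['yellow'],.11,27),(*BAY['yellow'],.05,27))
E
```

```text
now [ 0.6036  0.0154  0.1251 13.8832] tilt [ 6.7e-03 -8.0e-04 -1.0e+00] t 54.4
(0.6397, 0.1734, 0.11, 27) -> [0.365, -0.7225, 0.075] [0, 0, -0.146] rows 3.3 
(0.6397, 0.1734, 0.05, 27) -> [-0.0, -0.0, 0.3] [0, 0, 0.0] rows 1.2
```

{"fn": "jog_arm", "kwargs": {
  "rows": [
    [[0.08, -0.15, 0.03], [0, 0, -0.03]],
    [[0.18, -0.35, 0.05], [0, 0, -0.07]],
    [[0.28, -0.55, 0.075], [0, 0, -0.11]],
    [[0.365, -0.7225, 0.075], [0, 0, -0.146]],
    [[0.365, -0.7225, 0.075], [0, 0, -0.146]]
  ]
}}

```text
t: 54.9
tool_pos: [0.6357, 0.1783, 0.1027]
orientation: [-3.051, -0.743, 0.005]
force: [-1.2, -0.3, -2.2]
opening: 0.0106
gripper_force: 30.0
```

{"fn": "jog_arm", "kwargs": {
  "rows": [
    [[0, 0, 0.1], [0, 0, 0]],
    [[0, 0, 0.2], [0, 0, 0]],
    [[0, 0, 0.27], [0, 0, 0]],
    [[0, 0, 0.27], [0, 0, 0]],
    [[0, 0, 0.27], [0, 0, 0]]
  ]
}}

```text
t: 55.4
tool_pos: [0.6366, 0.1731, 0.0511]
orientation: [3.055, 0.733, -0.003]
force: [0.1, -0.4, -1.3]
opening: 0.0109
gripper_force: 30.0
```

```bash
python3 - <<'E'
from h import *
plan((*BAY['yellow'],.0258,27))
E
```

```text
now [ 0.6366  0.1731  0.0511 26.9954] tilt [-1.6e-03 -4.0e-04 -1.0e+00] t 55.4
(0.6397, 0.1734, 0.0258, 27) -> [0.015, 0.005, 0.1275] [0, 0, -0.0] rows 0.5
```

{"fn": "jog_arm", "kwargs": {
  "rows": [
    [[0.005, 0, 0.03], [0, 0, 0]],
    [[0.012, 0, 0.06], [0, 0, 0]],
    [[0.012, 0.0025, 0.1], [0, 0, 0]],
    [[0.012, 0.0025, 0.1275], [0, 0, 0]],
    [[0.012, 0.0025, 0.1275], [0, 0, 0]]
  ]
}}

```text
t: 55.9
tool_pos: [0.6389, 0.1745, 0.0252]
orientation: [-3.054, -0.734, 0.002]
force: [0.2, -0.2, -2.1]
opening: 0.0113
gripper_force: 29.9
```

{"fn": "jog_arm", "kwargs": {
  "rows": [
    [[0, 0, 0], [0, 0, 0]],
    [[0, 0, 0], [0, 0, 0]],
    [[0, 0, 0], [0, 0, 0]],
    [[0, 0, 0], [0, 0, 0]],
    [[0, 0, 0], [0, 0, 0]]
  ],
  "hand": 0.1
}}

```text
t: 56.4
tool_pos: [0.6397, 0.1744, 0.0265]
orientation: [3.055, 0.734, 0.001]
force: [0.7, 0.1, -0.2]
opening: 0.0414
gripper_force: 0.0
```

{"fn": "jog_arm", "kwargs": {
  "rows": [
    [[0, 0, -0.02], [0, 0, 0]],
    [[0, 0, -0.2], [0, 0, 0]],
    [[0, 0, -0.4], [0, 0, 0]],
    [[0, 0, -0.6], [0, 0, 0]],
    [[0, 0, -0.6], [0, 0, 0]]
  ]
}}

```text
t: 56.9
tool_pos: [0.6439, 0.1753, 0.1551]
orientation: [3.054, 0.734, 0.02]
force: [0.3, 0.7, -0.3]
opening: 0.0423
gripper_force: 0.0
```

{"fn": "jog_arm", "kwargs": {
  "rows": [
    [[-0.7, 0.6, -0.1], [0, 0, 0]],
    [[-0.7, 0.6, -0.1], [0, 0, 0]],
    [[-0.7, 0.6, -0.1], [0, 0, 0]],
    [[-0.7, 0.6, -0.1], [0, 0, 0]],
    [[-0.7, 0.6, -0.1], [0, 0, 0]]
  ]
}}

```text
t: 57.4
tool_pos: [0.5685, -0.0002, 0.1672]
orientation: [3.054, 0.728, 0.001]
force: [0.1, 0.1, -0.0]
opening: 0.0419
gripper_force: 0.0
```

```bash
python3 - <<'E'
from h import *
c=cam('top','t9.png'); s=cam('scene')
A=up(c['frame'][150:260,150:265,::-1],3.4);B=up(s['frame'][240:345,235:370,::-1],3)
h=max(A.shape[0],B.shape[0]); f=lambda I:cv2.copyMakeBorder(I,0,h-I.shape[0],0,0,cv2.BORDER_CONSTANT)
cv2.imwrite('pics/c9.png',cv2.convertScaleAbs(np.hstack([f(A),f(B)]),alpha=1.6))
for k,(x,y) in BAY.items():
    p=proj(c,(x,y,SL[k][0]+.004))
    if k!='black':
        z=SL[k][1]
        for b in blobs(c,k,30):
            X=onz(c,b[0],z)
            if np.hypot(X[0]-x,X[1]-y)<.04: print(k,'handle off bay',(X[:2]-(x,y)).round(4),b[1])
E
python3 dd.py
```

```text
red handle off bay [-0.0021 -0.0011] 67
blue handle off bay [-0.0014 -0.0008] 51
yellow handle off bay [ 0.0009 -0.0001] 60
green handle off bay [0.0017 0.0015] 35
{'red': (np.float64(49.7), np.float64(-61.9)), 'tip': (np.float64(50.0), np.float64(58.1)), 'tipc': (np.float64(50.0), np.float64(57.5))}
 zero 48.6 55.6
now [5.69600e-01 4.00000e-03 1.66400e-01 2.69995e+01] tilt [ 5.e-04  4.e-04 -1.e+00] t 57.5
```

View pics/c9.png

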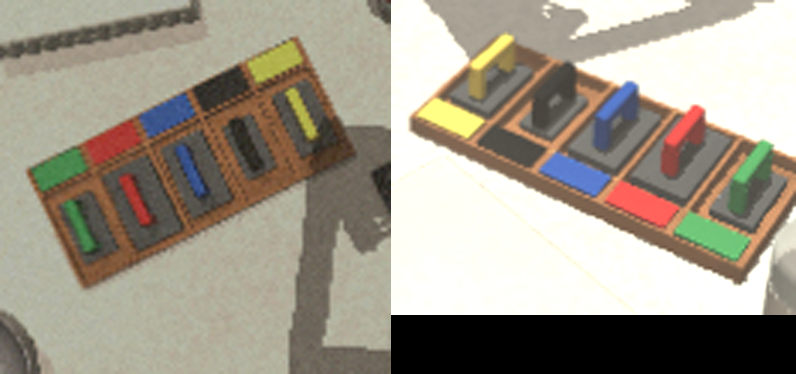

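View pics/dl.png

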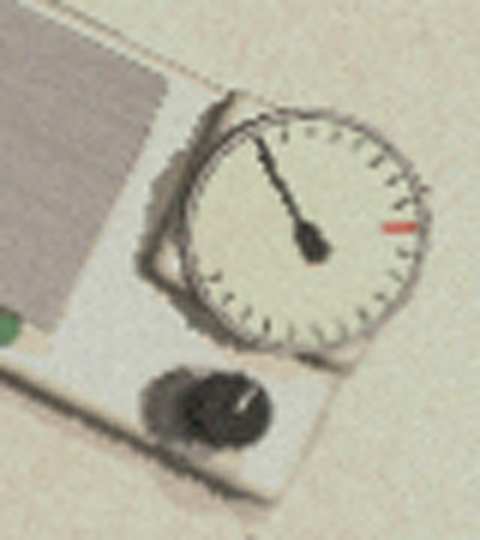

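All five weights lie in their matching bays. The empty pointer covers the zero line at about (262,145) in the crop, and the unobscured red line at -61.9° agrees with the loaded tip reading of about -61.5°. Handing in.

```bash
python3 -c "
from plant import robot
print(robot.close_job())"
```

```text
the job is handed in; nothing more can be done
None
```

I set the dial with the red weight on the platform, put all five weights flat in their matching bays, and the empty scale points to its zero line; the job is handed in and no verdict came back.

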